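# Pack the door caddy from the clip shelf

### The arm

A 6-joint arm with a two-finger parallel gripper is mounted at the origin on the work surface. World frame = base frame: x ahead of the robot, y to its left, z up, the work surface at z = 0. Lengths are in m, angles in degrees, forces in N, time in s.
With the tool pointing down it reaches from about 0.3 to 0.95 m from the base axis. Payload 3.1 kg.
Tool frame: the origin (TCP) lies at the very end of the fingers, on their centre line; the grasp point (between the pads) lies pinch_z behind it (pinch_z is the distance from the TCP to the grasp point, in m); z points along the fingers, x is the direction in which the jaws open and shut, and the axes are right-handed (so a half turn about z gives the same grasp; the last joint's range is limited). The gripper opens to 85 mm and grips with 20 to 120 N. Pads are 22 mm wide; open, the fingers measure 114 mm over their backs; the gripper's body (76 mm by 85 mm) begins 54 mm behind the grasp point. The pads swing forward as they close: fully open they stand 13 mm farther back than shut.
Start: joints at [-80.713, 17.653, 93.61, -0, 68.738, -3.994], TCP at [0.144, -0.608, 0.204] pointing down, gripper open.
Joint ranges: [-175.34, 175.34], [-45.06, 112.39], [2.9, 150.54], [-68.45, 248.45], [3.09, 151.38], [-168.51, 168.51]. Speed limits (degrees/s): [159.86, 159.86, 180, 180, 180, 180].

### API

Orientations are given as [roll, pitch, yaw] about the fixed x, y, z axes, in that order (R = Rz(yaw) Ry(pitch) Rx(roll)).
In Python, from bench import read_state, read_camera, camera_info, sign_off, pinch_z gives the robot as it stands. The module is installed in compiled form; this text tells all that it offers.
- The arm moves only by the tool drive_tool, never from a script. Its argument "series" is a list of rows, each a list of 7 numbers: the turn, a rotation vector about the world's x, y, z in rad, then the shift along the world's x, y, z in m, then the closure in counts, from 0 (fully open) to 255 (shut). In form: [[wx, wy, wz, dx, dy, dz, jaw], ...]. A call has 1 to 10 rows; each row is the pose to reach, as a shift and turn from the pose commanded when the call began; what a row does not reach only later rows make up. A row lasts 1/10 s, in which the tool goes at most 50 mm and 8.59 degrees, less where a joint would pass 70% of its speed; a pose out of reach is approached as far as the arm can. A call with a gripper value outside its range is refused whole. The fingers move at their own pace and stop on an object; "force" is the grip in N (left out, the last holds). Time passes only in rows, so rows that repeat a pose let the fingers close. It gives the time, the measured TCP pose, the force and the opening at its end, in the units of the state.
- read_state(): the state, without advancing time (a new reading comes with each control period).
- read_camera(name): name is "scene" or "top" or "wrist"; returns (picture, depth): 480x640x3 uint8, blue, green, red; 480x640 float32, m along the optical axis (not along the pixel's ray), 0 where there is no reading.
- camera_info(name): a dict with "intrinsics" (3x3 intrinsics, pixels), "xyz" and "attitude" of the camera in the world. Camera axes: x right, y up, looking along -z (the intrinsics and any distortion apply to the point x, -y, -z); pixel columns grow to the right and rows downward; lengths in m; the calibration is good to about 2 mm. A picture is of the moment at which its call begins: read the wrist's pose just before it. camera_info takes no time and is no camera call; for the wrist camera it gives the pose at the moment of the call.
- sign_off(): hands the job in, once; it reports no verdict.
The state is a dict: "time": time; "joint_positions": joint angles; "qvel": joint speeds; "tau": joint torques, N m; "ee_pos": TCP position; "eef_rot": TCP orientation; "contact_force": force on the tool from outside, world axes, zero at the start; "moment": the same for the moment, N m; "opening": finger opening in m.
Only numpy, scipy, OpenCV 4.12 (cv2) and the standard library are available. Lean on these libraries where they do the work, as an engineer would, in place of code of your own. Each camera call takes 0.05 s, during which the arm holds its last target. There are 200 camera calls.

### The job

Pack the caddy for going out: free every plate held in the shelf's sprung clips (tin sign, transit card, wooden tag; only some may be there) by lifting the clip's arm past its hold-open point so that it stays up, and only then taking the plate out, and lay the plates flat in the caddy's tray (on top of one another is fine). Push the pocket torch down into the caddy's fork clip until it snaps home under the sprung jaw. Leave all the clips shut, and leave the other things where they lie.

Things in the scene. Friction and masses are not known exactly. Their poses are not given: they have to be found in the camera images.
- shelf: Low glossy black lacquered shelf, fixed, 240 mm deep (x), 430 mm wide; top face 60 mm above the bench. Origin at bench level on the middle clip's line, mid-depth; x points away from the robot, turned by the shelf's yaw. Three sprung clips stand 115 mm apart along y, hinges at x = 75 mm. An 18 mm upstand runs along the far edge.
- sign: Tin sign plate, 116 x 64 x 6 mm, 70 g, bright metal rim, white face. Origin: on the underside, on the long centre line, 10 mm from the end that the clip holds (at the start right under the clip's pad). x lengthwise: it reaches from x = +10 to x = -106 mm; y across the width, z up. At the start flat on the shelf under some clip; may be absent (None).
- card: Transit card in a rigid white plastic holder, 86 x 54 x 6 mm, 40 g. Origin: on the underside, on the long centre line, 10 mm from the end that the clip holds (at the start right under the clip's pad). x lengthwise: it reaches from x = +10 to x = -76 mm; y across the width, z up. At the start flat on the shelf under some clip; may be absent (None).
- tag: Wooden parking tag, 100 x 46 x 6 mm, 35 g. Origin: on the underside, on the long centre line, 10 mm from the end that the clip holds (at the start right under the clip's pad). x lengthwise: it reaches from x = +10 to x = -90 mm; y across the width, z up. At the start flat on the shelf under some clip; may be absent (None).
- torch: Pocket torch lying on the bench: a round dark barrel 22 mm across and 110 mm long between two square aluminium ends (24 x 24 mm), on whose flats it lies, 150 mm long in all, 90 g. Origin at its middle on the axis, x along the axis; either way round is fine.
- caddy: Dark wooden carry caddy, fixed, base 176 mm (x) by 224 mm (y, from -76 to +148 mm) and 10 mm thick; origin at bench level under the centre of its tray. On the base: the tray, and on the +y side the fork clip for the torch.
- tray_floor (a point): Centre of the tray's inner floor, 15 mm above the bench, axes as the caddy's. The tray is 156 (x) by 136 (y) mm inside, its walls rise 15 mm over this floor.
- fork_seat (a point): Where the torch's middle sits when snapped in, 35 mm above the bench, the torch along the caddy's x. Two forks, each 14 mm long, at x = -36 and +36 mm from here leave 58 mm between them for the fingers. Each has a floor 11 mm below this point, a fixed wall with a flared lead-in on the tray side (-y, top 15 mm above this point) and a steel jaw finger on the +y side.
- jaw (a joint): Angle of the fork clip's sprung steel jaw (both fingers move as one): 0 shut, up to 0.6 pushed out to +y. Its noses, flared outwards above (top 24 mm above the seated axis), reach over the barrel to 8 mm from its centre line, 10 mm above the seated axis. Pushing the torch straight down with 5 to 15 N drives the jaw aside by about 0.1 rad; then it springs back over it.
- clip1_hinge (a point): Hinge axis of the clip at the shelf's right end seen from the robot (-y), 16 mm above the shelf's top; axes as the shelf's. The shut arm (12 mm wide) reaches 60 mm along -x, pad at x = -50 mm; at its end an upright thumb tab, 12 mm wide (y) by 10 mm (x), centred at x = -55 mm, 5 to 27 mm above the axis when shut, can be pinched across y. Steel base 34 mm wide, 24 mm tall.
- clip1_tab (a point): Middle of the thumb tab of the clip at the shelf's right end seen from the robot (-y), moving with the arm: z along the tab, x towards the hinge (the shelf's axes when shut).
- clip1 (a joint): Arm angle of the clip at the shelf's right end seen from the robot (-y): 0 shut, 0.03 with a plate under it, 1.9 open, leaning back on its stop. A toggle spring drives it shut below 1.0 and open above 1.0 (the hold-open point), resisting with up to 0.3 N m (6 N at the tab). It swings about the shelf's y axis from lying towards -x, up and over to +x.
- clip2_hinge (a point): Hinge axis of the middle clip, 16 mm above the shelf's top; axes as the shelf's. The shut arm (12 mm wide) reaches 60 mm along -x, pad at x = -50 mm; at its end an upright thumb tab, 12 mm wide (y) by 10 mm (x), centred at x = -55 mm, 5 to 27 mm above the axis when shut, can be pinched across y. Steel base 34 mm wide, 24 mm tall.
- clip2_tab (a point): Middle of the thumb tab of the middle clip, moving with the arm: z along the tab, x towards the hinge (the shelf's axes when shut).
- clip2 (a joint): Arm angle of the middle clip: 0 shut, 0.03 with a plate under it, 1.9 open, leaning back on its stop. A toggle spring drives it shut below 1.0 and open above 1.0 (the hold-open point), resisting with up to 0.3 N m (6 N at the tab). It swings about the shelf's y axis from lying towards -x, up and over to +x.
- clip3_hinge (a point): Hinge axis of the clip at the left end (+y), 16 mm above the shelf's top; axes as the shelf's. The shut arm (12 mm wide) reaches 60 mm along -x, pad at x = -50 mm; at its end an upright thumb tab, 12 mm wide (y) by 10 mm (x), centred at x = -55 mm, 5 to 27 mm above the axis when shut, can be pinched across y. Steel base 34 mm wide, 24 mm tall.
- clip3_tab (a point): Middle of the thumb tab of the clip at the left end (+y), moving with the arm: z along the tab, x towards the hinge (the shelf's axes when shut).
- clip3 (a joint): Arm angle of the clip at the left end (+y): 0 shut, 0.03 with a plate under it, 1.9 open, leaning back on its stop. A toggle spring drives it shut below 1.0 and open above 1.0 (the hold-open point), resisting with up to 0.3 N m (6 N at the tab). It swings about the shelf's y axis from lying towards -x, up and over to +x.
- key: Car key, black fob 42 x 30 x 12 mm with a 40 mm chrome blade; a bystander, to be left where it is. Origin under its middle (the fob, for the key).
- bracelet: Jade bead bracelet, 63 mm across, 11 mm tall, lying on the shelf's right end; a bystander, to be left where it is. Origin under its middle (the fob, for the key).
- compass: Brass pocket compass, 54 mm across, 14 mm tall; a bystander, to be left where it is. Origin under its middle (the fob, for the key).
- glasses_case: Grey glasses case, 160 x 65 x 45 mm; a bystander, to be left where it is. Origin under its middle (the fob, for the key).
- key_bowl: White ceramic bowl, 110 mm across, 45 mm tall; a bystander, to be left where it is. Origin under its middle (the fob, for the key).
Not all that is in view belongs to the job. What is shaped like the sign but purple is not meant.

How it is judged:
By the outcome, as a careful person would: the job done as asked, in the order asked, and still so for the second after the job is handed in, with the robot touching nothing.
Of sign, card, tag only 2 to 3 are there at a start; the rules pass over those that are not, and their reading is None.
At some moment in a run one of torch may be knocked a few centimetres aside while the robot is not near it.
Once in a run the grip may slacken for a moment while it holds something.
It also fails if it takes over 210 s, if anything falls off the work surface, if the arm or the gripper's body presses on something with over 40 N, if the wrist force passes 120 N, or if a joint passes its speed limit or range.

## Working session

There is one attempt and no reset: what is moved stays moved. The work goes in short steps, Python scripts to look and compute and a tool call to move; the robot and the scene stay as the last step left them, time stands still between calls to the robot, and variables do not carry over. Pictures are saved under pics/ and viewed, about 12 in all and at most 16, crops included, and the job is handed in when it is done.

Besides the shell and the picture viewer there is one more tool, called after "Call:" as name(argument=value, ...) on one line, values as JSON. drive_tool: Moves the arm, as the interface text tells. Its arguments: {"type":"object","properties":{"series":{"type":"array"},"force":{"type":"number"}},"required":["series"]}

```bash
ls; mkdir -p pics
cat > h.py <<'E'
import numpy as np, cv2
from bench import *
from scipy.spatial.transform import Rotation as R
def cam(n):
    i=camera_info(n); p,d=read_camera(n); return i,p,d
def att(i):
    a=np.array(i['attitude'],float)
    return a if a.shape==(3,3) else R.from_euler('xyz',a,degrees=True).as_matrix()
def ray(i,u,v):
    K=np.array(i['intrinsics'],float); 
    c=np.array([(u-K[0,2])/K[0,0],-(v-K[1,2])/K[1,1],-1.0]); return att(i)@c
def onz(i,u,v,z):
    r=ray(i,u,v); o=np.array(i['xyz']); return o+r*(z-o[2])/r[2]
def pt(i,d,u,v): return np.array(i['xyz'])+ray(i,u,v)*d[int(v),int(u)]
def proj(i,p):
    K=np.array(i['intrinsics'],float); c=att(i).T@(np.array(p)-np.array(i['xyz']))
    return K[0,2]+K[0,0]*c[0]/-c[2], K[1,2]-K[1,1]*c[1]/-c[2]
E
python3 - <<'E'
from h import *
print(read_state(),pinch_z)
for n in ['scene','top']:
    i,p,d=cam(n); print(n,i); cv2.imwrite(f'pics/{n}0.png',p); np.save(f'pics/{n}0.npy',d)
E
```

```text
pics
{'time': 0.0, 'joint_positions': array([-8.07135784e+01,  1.77031472e+01,  9.36885291e+01, -7.37254458e-04,
        6.87377673e+01, -3.99620879e+00]), 'qvel': array([ 0.02941612,  0.03404641,  0.01561256,  0.00280075, -0.06846717,
        0.02410678]), 'tau': array([-3.99285736e-04, -4.15253663e+01, -2.76661205e+01, -2.30889482e-04,
        1.00619876e-02, -5.51890309e-06]), 'ee_pos': array([ 0.14339624, -0.60743044,  0.20287014]), 'eef_rot': array([-1.79991664e+02,  1.29176665e-01, -7.67170921e+01]), 'contact_force': array([-0.88027238, -0.21914304, -0.18026081]), 'moment': array([-0.01194551, -0.0039236 ,  0.05429224]), 'opening': 0.08549626745249063} 0.0187
scene {'intrinsics': array([[496.23887678,   0.        , 320.15889888],
       [  0.        , 496.23887678, 234.83496545],
       [  0.        ,   0.        ,   1.        ]]), 'xyz': array([1.2040288 , 0.03967268, 1.07903787]), 'attitude': array([33.19266689, -0.76050682, 96.57281542])}
top {'intrinsics': array([[458.51778376,   0.        , 323.10034984],
       [  0.        , 458.51778376, 240.86605179],
       [  0.        ,   0.        ,   1.        ]]), 'xyz': array([ 0.45966149, -0.00290319,  1.08184615]), 'attitude': array([  4.47870604,  -1.07067991, -90.0811152 ])}
```

View pics/top0.png

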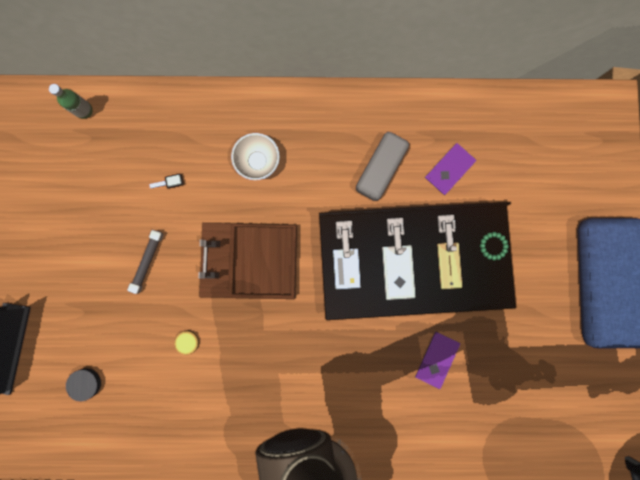

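View pics/scene0.png

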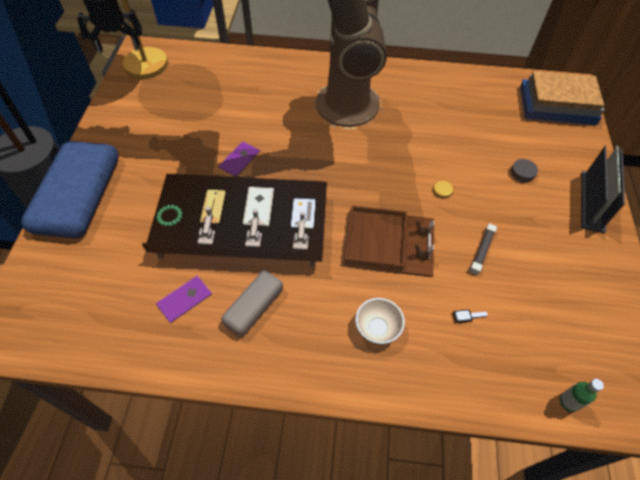

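The top view shows the card at (347,268), the sign at (398,272), the tag at (450,266), the caddy at (250,260), the torch at (145,262) and the purple decoys. Next I'll enlarge it.

Run:
```python
from h import *
p=cv2.imread('pics/top0.png')
a=cv2.resize(p[198:328,312:522],None,fx=3,fy=3,interpolation=cv2.INTER_CUBIC)
b=cv2.resize(p[220:300,110:310],None,fx=3,fy=2.6,interpolation=cv2.INTER_CUBIC)
c=np.zeros((600,640,3),np.uint8); c[:390,:630]=a; c[390:598,:600]=b
cv2.imwrite('pics/crop.png',c)
```

```text
(no output)
```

View pics/crop.png

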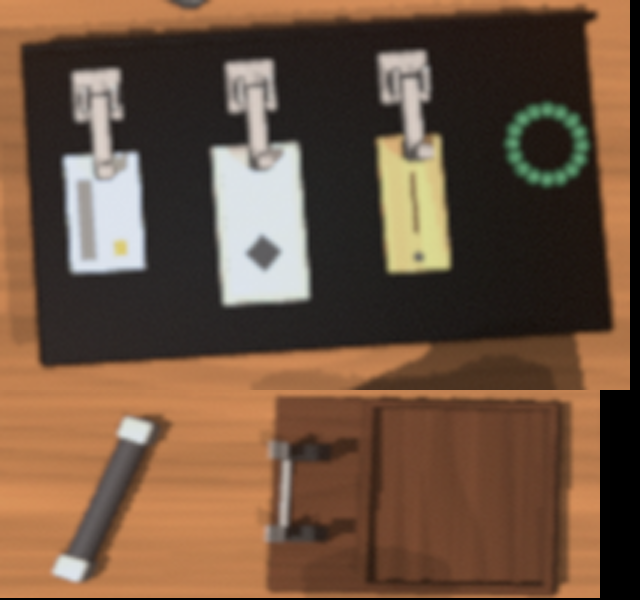

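Run:
```python
from h import *
i=camera_info('top')
S=lambda x,y,z: onz(i,312+x/3,198+y/3,z)
C=lambda x,y,z: onz(i,110+x/3,220+(y-390)/2.6,z)
def pl(name,cs,z,L):
    P=np.array([S(x,y,z) for x,y in cs]) # farleft,farright,nearright,nearleft
    far=(P[0]+P[1])/2; near=(P[2]+P[3])/2; a=far-near
    print(name,P.mean(0).round(4),'len',np.linalg.norm(a).round(4),'w',np.linalg.norm(P[0]-P[1]).round(4),'yaw',np.degrees(np.arctan2(a[1],a[0])).round(2),'origin',(P.mean(0)+a/np.linalg.norm(a)*(L/2-.01)).round(4))
pl('card',[(63,156),(137,152),(147,268),(70,273)],.066,.086)
pl('sign',[(211,147),(298,143),(310,299),(222,305)],.066,.116)
pl('tag',[(376,137),(440,134),(451,268),(388,272)],.066,.1)
print('shelf',[S(x,y,.06).round(4) for x,y in[(43,365),(611,328),(22,45)]])
n1,n2=S(43,365,.06),S(611,328,.06); e=n1-n2; print(np.linalg.norm(e),np.degrees(np.arctan2(-e[0],e[1])))
for n,q in [('tab3',(107,172)),('tab2',(265,160)),('tab1',(419,150))]: print(n,S(*q,.103).round(4))
for n,q in [('h3',(97,96)),('h2',(250,86)),('h1',(403,77))]: print(n,S(*q,.084).round(4))
a,b=C(137,430,.02),C(70,568,.02); print('torch',((a+b)/2).round(4),np.linalg.norm(a-b),np.degrees(np.arctan2((a-b)[1],(a-b)[0])))
print('base',[C(x,y,.01).round(4) for x,y in[(277,397),(270,589)]],'traytop',[C(x,y,.03).round(4) for x,y in[(374,403),(560,401),(558,590),(367,586)]])
print('jaw',[C(x,y,.059).round(4) for x,y in[(276,450),(272,533)]])
w=camera_info('wrist'); print(w,read_state()['ee_pos'])
```

```text
card [ 0.4774 -0.0743  0.066 ] len 0.086 w 0.055 yaw 3.88 origin [ 0.5104 -0.0721  0.066 ]
sign [ 0.4691 -0.1897  0.066 ] len 0.116 w 0.0649 yaw 3.4 origin [ 0.517  -0.1869  0.066 ]
tag [ 0.4843 -0.3041  0.066 ] len 0.0998 w 0.048 yaw 3.6 origin [ 0.5242 -0.3016  0.066 ]
shelf [array([ 0.3653, -0.029 ,  0.06  ]), array([ 0.3912, -0.451 ,  0.06  ]), array([ 0.6025, -0.0137,  0.06  ])]
0.4228162288274059 3.5081189984787424
tab3 [ 0.5053 -0.0738  0.103 ]
tab2 [ 0.5138 -0.1869  0.103 ]
tab1 [ 0.5209 -0.2978  0.103 ]
h3 [ 0.5617 -0.0682  0.084 ]
h2 [ 0.5691 -0.1803  0.084 ]
h1 [ 0.5758 -0.293   0.084 ]
torch [0.4946 0.3876 0.02  ] 0.13079804272558412 -21.27421774207642
base [array([0.5863, 0.2596, 0.01  ]), array([0.4145, 0.2617, 0.01  ])] traytop [array([0.5786, 0.1806, 0.03  ]), array([0.5805, 0.0382, 0.03  ]), array([0.414 , 0.0392, 0.03  ]), array([0.4178, 0.1837, 0.03  ])]
jaw [array([0.5348, 0.2475, 0.059 ]), array([0.4639, 0.2491, 0.059 ])]
{'intrinsics': array([[397.1441952 ,   0.        , 321.7485898 ],
       [  0.        , 397.1441952 , 232.33978156],
       [  0.        ,   0.        ,   1.        ]]), 'xyz': array([ 0.21254489, -0.59138672,  0.37265148]), 'attitude': array([-16.42619244,   0.12559987, -76.78598315])} [ 0.14342312 -0.60752091  0.20296625]
```

The top crop gives a consistent layout: shelf yaw is about 3.6°, and the plate spacing is 115 mm. I'll go above the middle of the shelf for a close wrist view.

Call:
drive_tool(series=[[0, 0, -0.169, 0.337, 0.418, 0.02, 0], [0, 0, -0.169, 0.337, 0.418, 0.02, 0], [0, 0, -0.169, 0.337, 0.418, 0.02, 0], [0, 0, -0.169, 0.337, 0.418, 0.02, 0], [0, 0, -0.169, 0.337, 0.418, 0.02, 0], [0, 0, -0.169, 0.337, 0.418, 0.02, 0], [0, 0, -0.169, 0.337, 0.418, 0.02, 0], [0, 0, -0.169, 0.337, 0.418, 0.02, 0], [0, 0, -0.169, 0.337, 0.418, 0.02, 0], [0, 0, -0.169, 0.337, 0.418, 0.02, 0]])

```text
time: 1.1
ee_pos: [0.4578, -0.2174, 0.2225]
eef_rot: [180.0, 0.0, -86.4]
contact_force: [1.4, -0.7, -0.0]
opening: 0.0852
```

Call:
drive_tool(series=[[0, 0, 0, 0.04, 0.05, 0, 0], [0, 0, 0, 0.04, 0.05, 0, 0], [0, 0, 0, 0.04, 0.05, 0, 0], [0, 0, 0, 0.04, 0.05, 0, 0]])

```text
time: 1.5
ee_pos: [0.4963, -0.1698, 0.2221]
eef_rot: [179.9, -0.0, -86.4]
contact_force: [0.5, -0.0, 1.1]
opening: 0.0854
```

Run:
```python
from h import *
import json
i,p,d=cam('wrist'); np.save('pics/w1.npy',d); json.dump({k:np.array(v).tolist() for k,v in i.items()},open('pics/w1.json','w'))
cv2.imwrite('pics/w1.png',cv2.resize(p,(800,600),interpolation=cv2.INTER_CUBIC)); print(i['xyz'],i['attitude'])
for n,q in dict(tab3=(.5054,-.0724,.103),tab2=(.512,-.1872,.103),tab1=(.5192,-.3019,.103)).items(): print(n,np.array(proj(i,q))*1.25)
```

```text
[ 0.56742502 -0.1651962   0.39170385] [-1.65361925e+01 -1.81535012e-02 -8.64390920e+01]
tab3 [238.42209298 242.35648843]
tab2 [433.41774173 243.25212389]
tab1 [628.18817836 243.13638924]
```

View pics/w1.png

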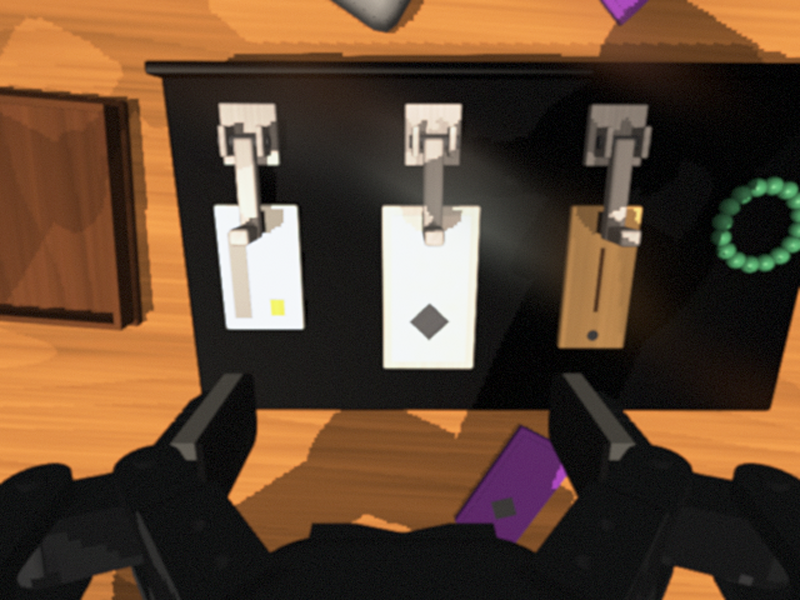

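Tab tops are at (240,237), (433,237) and (628,237), matching the top-view estimate to about 3 mm. I'll descend on the middle clip's tab.

Call:
drive_tool(series=[[0, 0, 0, 0.019, -0.017, -0.06, 150], [0, 0, 0, 0.019, -0.017, -0.1, 150], [0, 0, 0, 0.019, -0.017, -0.12, 150], [0, 0, 0, 0.019, -0.017, -0.135, 150], [0, 0, 0, 0.019, -0.017, -0.147, 150], [0, 0, 0, 0.019, -0.017, -0.147, 150]], force=40)

```text
time: 2.15
ee_pos: [0.5151, -0.1868, 0.0748]
eef_rot: [179.9, 0.0, -86.5]
contact_force: [-1.1, -0.6, 1.0]
opening: 0.0353
```

Call:
drive_tool(series=[[0, 0, 0, 0, 0, 0, 255], [0, 0, 0, 0, 0, 0, 255], [0, 0, 0, 0, 0, 0, 255], [0, 0, 0, 0, 0, 0, 255], [0, 0, 0, 0, 0, 0, 255], [0, 0, 0, 0, 0, 0, 255]])

```text
time: 2.75
ee_pos: [0.5178, -0.187, 0.0775]
eef_rot: [-179.8, -0.1, -86.4]
contact_force: [-0.0, -0.8, 7.0]
opening: -0.0002
```

Run:
```python
from h import *
s=read_state(); print(s)
h=np.array([-.055,.016]) # tab centre rel hinge at grasp (x,z)
ax=np.array([-np.sin(np.radians(3.55)),np.cos(np.radians(3.55)),0]); xd=np.array([ax[1],-ax[0],0]); z=np.array([0,0,1])
g0=np.array([-.055,.018]); rows=[]
for th in np.arange(.06,1.37,.06):
    c,s_=np.cos(th),np.sin(th)
    g=np.array([c*g0[0]+s_*g0[1], -s_*g0[0]+c*g0[1]])
    t=min(.5*th,.55); r=ax*t
    Rm=R.from_rotvec(r).as_matrix(); tip=Rm@np.array([0,0,-pinch_z])
    P=xd*(g-g0)[0]+z*(g-g0)[1]+tip-np.array([0,0,-pinch_z])
    rows.append([round(th,2),*r.round(3),*P.round(4)])
for q in rows: print(q)
```

```text
{'time': 2.75, 'joint_positions': array([-2.43831521e+01,  1.84144578e+01,  1.09098563e+02, -9.98345387e-03,
        5.22784131e+01,  6.20090351e+01]), 'qvel': array([ 0.10432477,  0.04841339, -0.04993556,  0.08685949,  0.0051732 ,
       -0.05881229]), 'tau': array([ 1.61917163e-01, -3.39424968e+01, -2.04702383e+01,  8.01956677e-02,
       -1.91645091e-02, -1.61896165e-03]), 'ee_pos': array([ 0.51777907, -0.18698363,  0.07749288]), 'eef_rot': array([-1.79819549e+02, -1.04878936e-01, -8.63862586e+01]), 'contact_force': array([-0.02140129, -0.81379223,  6.95821572]), 'moment': array([-0.12771782,  0.03382921, -0.03203326]), 'opening': -0.00016606381127817754}
[np.float64(0.06), np.float64(-0.002), np.float64(0.03), np.float64(0.0), np.float64(0.0006), np.float64(0.0), np.float64(0.0033)]
[np.float64(0.12), np.float64(-0.004), np.float64(0.06), np.float64(0.0), np.float64(0.0014), np.float64(0.0001), np.float64(0.0065)]
[np.float64(0.18), np.float64(-0.006), np.float64(0.09), np.float64(0.0), np.float64(0.0024), np.float64(0.0002), np.float64(0.0096)]
[np.float64(0.24), np.float64(-0.0
[... 1811 characters left out ...]
(0.002), np.float64(0.0407)]
[np.float64(1.08), np.float64(-0.033), np.float64(0.539), np.float64(0.0), np.float64(0.0353), np.float64(0.0022), np.float64(0.0417)]
[np.float64(1.14), np.float64(-0.034), np.float64(0.549), np.float64(0.0), np.float64(0.0385), np.float64(0.0024), np.float64(0.0422)]
[np.float64(1.2), np.float64(-0.034), np.float64(0.549), np.float64(0.0), np.float64(0.042), np.float64(0.0026), np.float64(0.0425)]
[np.float64(1.26), np.float64(-0.034), np.float64(0.549), np.float64(0.0), np.float64(0.0455), np.float64(0.0028), np.float64(0.0426)]
[np.float64(1.32), np.float64(-0.034), np.float64(0.549), np.float64(0.0), np.float64(0.0489), np.float64(0.003), np.float64(0.0425)]
```

The jaw closed on nothing, so I'll look.

Run:
```python
from h import *
i,p,d=cam('wrist'); print(i['xyz'],i['attitude'])
cv2.imwrite('pics/w2.png',cv2.resize(p[100:400,120:520],None,fx=2,fy=2,interpolation=cv2.INTER_CUBIC))
```

```text
[ 0.58807163 -0.18221824  0.24740288] [-16.25372376  -0.10564153 -86.45081876]
```

View pics/w2.png

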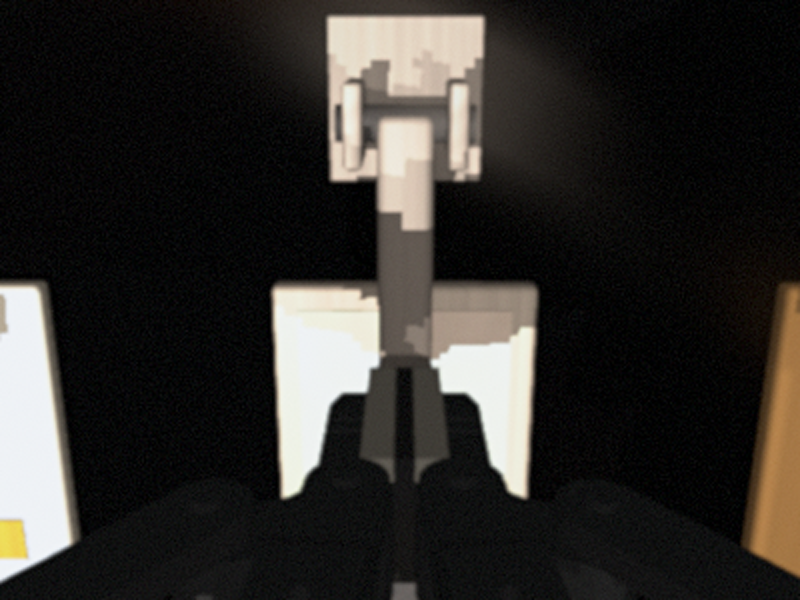

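Run:
```python
from h import *
i,p,d=cam('wrist')
for v in range(230,345,6):
    print(v,[ (pt(i,d,u,v)).round(3).tolist() if d[v,u]>0 else None for u in (309,322,336)])
```

```text
230 [[0.54, -0.18, 0.08], [0.541, -0.186, 0.081], [0.535, -0.193, 0.06]]
236 [[0.537, -0.18, 0.08], [0.538, -0.186, 0.082], [0.532, -0.193, 0.061]]
242 [[0.535, -0.18, 0.08], [0.536, -0.186, 0.082], [0.53, -0.193, 0.064]]
248 [[0.532, -0.18, 0.081], [0.533, -0.186, 0.082], [0.528, -0.193, 0.066]]
254 [[0.53, -0.181, 0.082], [0.53, -0.186, 0.082], [0.525, -0.193, 0.065]]
260 [[0.526, -0.181, 0.08], [0.527, -0.186, 0.082], [0.522, -0.194, 0.066]]
266 [[0.524, -0.181, 0.081], [0.525, -0.187, 0.082], [0.519, -0.194, 0.066]]
272 [[0.521, -0.181, 0.081], [0.522, -0.187, 0.082], [0.516, -0.194, 0.066]]
278 [[0.518, -0.181, 0.08], [0.52, -0.187, 0.086], [0.513, -0.194, 0.067]]
284 [[0.527, -0.181, 0.109], [0.527, -0.186, 0.109], [0.528, -0.192, 0.109]]
290 [[0.527, -0.182, 0.115], [0.528, -0.186, 0.115], [0.528, -0.191, 0.115]]
296 [[0.527, -0.182, 0.12], [0.528, -0.186, 0.12], [0.528, -0.191, 0.12]]
302 [[0.527, -0.182, 0.124], [0.528, -0.186, 0.124], [0.528, -0.191, 0.125]]
308 [[0.527, -0.182, 0.128], [0.528, -0.186, 0.129], [0.528, -0.191, 0.13]]
314 [[0.527, -0.182, 0.133], [0.527, -0.186, 0.132], [0.528, -0.191, 0.133]]
320 [[0.528, -0.182, 0.137], [0.527, -0.186, 0.136], [0.528, -0.191, 0.136]]
326 [[0.527, -0.182, 0.14], [0.527, -0.186, 0.14], [0.528, -0.19, 0.14]]
332 [[0.528, -0.182, 0.145], [0.527, -0.186, 0.143], [0.529, -0.19, 0.145]]
338 [[0.529, -0.183, 0.149], [0.524, -0.186, 0.142], [0.529, -0.19, 0.149]]
344 [[0.528, -0.183, 0.151], [0.522, -0.187, 0.142], [0.529, -0.19, 0.152]]
```

Run:
```python
from h import *
import json
i=json.load(open('pics/w1.json')); d=np.load('pics/w1.npy')
K=np.array(i['intrinsics']); v,u=np.mgrid[0:480,0:640]
c=np.stack([(u-K[0,2])/K[0,0],-(v-K[1,2])/K[1,1],-np.ones_like(u)],-1)*d[...,None]
P=c@att(i).T+np.array(i['xyz'])
m=(d>0)&(P[...,2]>.15)&(P[...,2]<.35)
print('w1 min z (TCP .222)',np.sort(P[m][:,2])[:5], np.percentile(P[m][:,2],[1,5]))
k=m&(P[...,2]<P[m][:,2].min()+.01); print(P[k].min(0),P[k].max(0))
```

```text
w1 min z (TCP .222) [0.26185427 0.26194798 0.26196384 0.26204411 0.26217259] [0.26804    0.27973124]
[ 0.48137806 -0.22447887  0.26185427] [ 0.51018582 -0.11417287  0.27185137]
```

The depth images, both open and shut, show the true fingertips 27 mm behind the reported TCP. The fingers had shut on top of the tab. I'll correct by 27 mm: open, lower and pinch.

Call:
drive_tool(series=[[0, 0, 0, 0, 0, 0.01, 150], [0, 0, 0, 0, 0, 0.01, 150], [0, 0, 0, 0, 0, 0.01, 150], [0, 0, 0, 0, 0, 0.01, 150], [0, 0, 0, 0, 0, -0.01, 150], [0, 0, 0, 0, 0, -0.02, 150], [0, 0, 0, 0, 0, -0.027, 150], [0, 0, 0, 0, 0, -0.027, 150]])

```text
time: 3.65
ee_pos: [0.5148, -0.1857, 0.0471]
eef_rot: [179.8, 0.1, -86.4]
contact_force: [0.0, -0.1, 1.0]
opening: 0.0349
```

Call:
drive_tool(series=[[0, 0, 0, 0, 0, 0, 255], [0, 0, 0, 0, 0, 0, 255], [0, 0, 0, 0, 0, 0, 255], [0, 0, 0, 0, 0, 0, 255], [0, 0, 0, 0, 0, 0, 255], [0, 0, 0, 0, 0, 0, 255]])

```text
time: 4.25
ee_pos: [0.5166, -0.1871, 0.0492]
eef_rot: [-179.9, -0.1, -86.4]
contact_force: [-0.5, -5.3, 1.4]
opening: 0.0111
```

```bash
cat > arc.py <<'E'
from h import *
ax=np.array([-np.sin(np.radians(3.55)),np.cos(np.radians(3.55)),0]); xd=np.array([ax[1],-ax[0],0]); z=np.array([0,0,1])
g0=np.array([-.0545,.019]); L=.0457
def pose(th,k=.45):
    c,s=np.cos(th),np.sin(th); g=np.array([c*g0[0]+s*g0[1],-s*g0[0]+c*g0[1]])
    r=ax*k*th; tip=R.from_rotvec(r).as_matrix()@(-L*z)+L*z
    return r, xd*(g-g0)[0]+z*(g-g0)[1]+tip
prev=0
for blk in ([.07*j for j in range(1,11)],[.7+.07*j for j in range(1,11)]):
    r0,P0=pose(prev)
    for th in blk:
        r,P=pose(th); rr=(r-r0); print(round(th,2),(rr).round(3).tolist(),(P-P0).round(4).tolist())
    prev=blk[-1]; print()
E
python3 arc.py
```

```text
0.07 [-0.002, 0.031, 0.0] [0.0, 0.0, 0.0038]
0.14 [-0.004, 0.063, 0.0] [0.0003, 0.0, 0.0075]
0.21 [-0.006, 0.094, 0.0] [0.0008, 0.0001, 0.0111]
0.28 [-0.008, 0.126, 0.0] [0.0016, 0.0001, 0.0147]
0.35 [-0.01, 0.157, 0.0] [0.0026, 0.0002, 0.0181]
0.42 [-0.012, 0.189, 0.0] [0.0039, 0.0002, 0.0214]
0.49 [-0.014, 0.22, 0.0] [0.0053, 0.0003, 0.0245]
0.56 [-0.016, 0.252, 0.0] [0.007, 0.0004, 0.0275]
0.63 [-0.018, 0.283, 0.0] [0.0089, 0.0005, 0.0303]
0.7 [-0.02, 0.314, 0.0] [0.0109, 0.0007, 0.0329]

0.77 [-0.002, 0.031, 0.0] [0.0022, 0.0001, 0.0024]
0.84 [-0.004, 0.063, 0.0] [0.0045, 0.0003, 0.0046]
0.91 [-0.006, 0.094, 0.0] [0.0069, 0.0004, 0.0066]
0.98 [-0.008, 0.126, 0.0] [0.0095, 0.0006, 0.0083]
1.05 [-0.01, 0.157, 0.0] [0.0121, 0.0008, 0.0098]
1.12 [-0.012, 0.189, 0.0] [0.0149, 0.0009, 0.0111]
1.19 [-0.014, 0.22, 0.0] [0.0176, 0.0011, 0.0122]
1.26 [-0.016, 0.252, 0.0] [0.0204, 0.0013, 0.013]
1.33 [-0.018, 0.283, 0.0] [0.0233, 0.0014, 0.0135]
1.4 [-0.02, 0.314, 0.0] [0.0261, 0.0016, 0.0138]
```

Call:
drive_tool(series=[[-0.002, 0.031, 0, 0, 0, 0.004, 255], [-0.004, 0.063, 0, 0, 0, 0.0075, 255], [-0.006, 0.094, 0, 0.001, 0, 0.011, 255], [-0.008, 0.126, 0, 0.0015, 0, 0.0145, 255], [-0.01, 0.157, 0, 0.0025, 0, 0.018, 255], [-0.012, 0.189, 0, 0.004, 0, 0.0215, 255], [-0.014, 0.22, 0, 0.0055, 0, 0.0245, 255], [-0.016, 0.252, 0, 0.007, 0, 0.0275, 255], [-0.018, 0.283, 0, 0.009, 0.0005, 0.0305, 255], [-0.02, 0.314, 0, 0.011, 0.0005, 0.033, 255]])

```text
time: 5.25
ee_pos: [0.5211, -0.1866, 0.0789]
eef_rot: [161.1, -0.0, -86.4]
contact_force: [-8.0, -6.7, -7.3]
opening: 0.011
```

Call:
drive_tool(series=[[-0.002, 0.031, 0, 0.002, 0, 0.0025, 255], [-0.004, 0.063, 0, 0.0045, 0, 0.0045, 255], [-0.006, 0.094, 0, 0.007, 0.0005, 0.0065, 255], [-0.008, 0.126, 0, 0.0095, 0.0005, 0.0085, 255], [-0.01, 0.157, 0, 0.012, 0.001, 0.01, 255], [-0.012, 0.189, 0, 0.015, 0.001, 0.011, 255], [-0.014, 0.22, 0, 0.0175, 0.001, 0.012, 255], [-0.016, 0.252, 0, 0.0205, 0.001, 0.013, 255], [-0.018, 0.283, 0, 0.0235, 0.0015, 0.0135, 255], [-0.02, 0.314, 0, 0.026, 0.0015, 0.014, 255]])

```text
time: 6.25
ee_pos: [0.5513, -0.185, 0.0957]
eef_rot: [143.6, -0.1, -86.4]
contact_force: [-2.5, -3.4, -0.6]
opening: 0.0111
```

Call:
drive_tool(series=[[0, 0, 0, 0, 0, 0, 130], [0, 0, 0, 0, 0, 0, 130], [0, 0, 0, 0, 0, 0, 130], [0, 0, 0, 0.02, 0, 0.03, 130], [0, 0, 0, 0.03, 0, 0.08, 130], [0.04, -0.628, 0, -0.08, -0.005, 0.08, 0], [0.04, -0.628, 0, -0.08, -0.005, 0.08, 0], [0.04, -0.628, 0, -0.08, -0.005, 0.08, 0], [0.04, -0.628, 0, -0.08, -0.005, 0.08, 0], [0.04, -0.628, 0, -0.08, -0.005, 0.08, 0]])

```text
time: 7.25
ee_pos: [0.4705, -0.1886, 0.1768]
eef_rot: [-179.7, -0.0, -86.5]
contact_force: [0.4, -0.6, 0.0]
opening: 0.0853
```

Run:
```python
from h import *
s=read_state(); print(s['ee_pos'],s['eef_rot'],s['contact_force'])
i,p,d=cam('wrist')
cv2.imwrite('pics/w3.png',p)
for n,q in dict(cen=(.472,-.190,.066),fl=(.531,-.154,.066),nl=(.415,-.161,.066)).items(): print(n,np.array(proj(i,q)))
```

```text
[ 0.47046681 -0.18863814  0.17683849] [-1.79715775e+02 -2.46111884e-02 -8.65083470e+01] [ 0.40431218 -0.62200571  0.04308135]
cen [323.80405313 215.66279305]
fl [276.59864375 128.9879569 ]
nl [281.46725088 285.67581238]
```

View pics/w3.png

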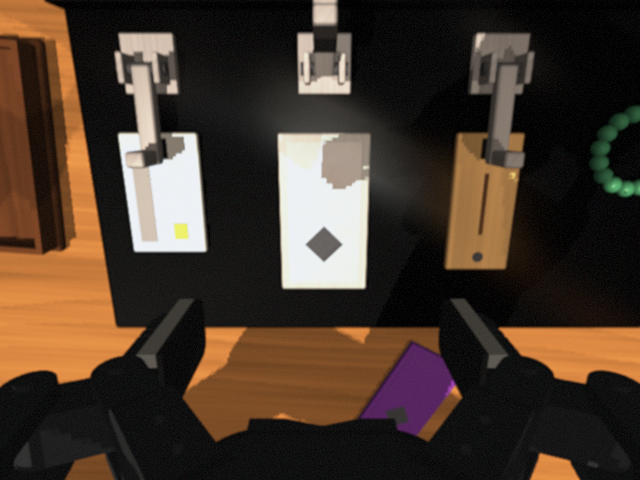

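Clip 2 stays open. The sign's edges are at v 133 to 289 and u 279 to 370, within 3 mm of expectation. I'll pick up the sign.

Call:
drive_tool(series=[[0, 0, 0, -0.001, -0.002, -0.05, 0], [0, 0, 0, -0.001, -0.002, -0.1, 0], [0, 0, 0, -0.001, -0.002, -0.125, 0], [0, 0, 0, -0.001, -0.002, -0.14, 0], [0, 0, 0, -0.001, -0.002, -0.149, 0], [0, 0, 0, -0.001, -0.002, -0.151, 0], [0, 0, 0, -0.001, -0.002, -0.151, 0]], force=30)

```text
time: 8.0
ee_pos: [0.4729, -0.1915, 0.0252]
eef_rot: [-180.0, -0.0, -86.4]
contact_force: [-0.9, 0.1, 0.1]
opening: 0.0852
```

Call:
drive_tool(series=[[0, 0, 0, 0, 0, 0, 255], [0, 0, 0, 0, 0, 0, 255], [0, 0, 0, 0, 0, 0, 255], [0, 0, 0, 0, 0, 0, 255], [0, 0, 0, 0, 0, 0, 255]])

```text
time: 8.5
ee_pos: [0.4746, -0.1925, 0.0272]
eef_rot: [-179.7, -0.1, -86.4]
contact_force: [-1.3, -0.9, 5.9]
opening: 0.0627
```

Call:
drive_tool(series=[[0, 0, 0, 0, 0, 0.01, 255], [0, 0, 0, 0, 0, 0.03, 255], [0, 0, 0, 0, 0, 0.07, 255], [0, 0, 0, 0, 0, 0.11, 255], [0, 0, 0, 0, 0, 0.13, 255], [0, 0, 0, 0, 0, 0.13, 255]], force=60)

```text
time: 9.1
ee_pos: [0.4752, -0.1929, 0.1595]
eef_rot: [-179.5, -0.3, -86.4]
contact_force: [0.3, -0.1, -0.2]
opening: 0.0618
```

Call:
drive_tool(series=[[0, 0, -0.07, 0.01, 0.08, 0, 255], [0, 0, -0.07, 0.02, 0.16, 0, 255], [0, 0, -0.07, 0.024, 0.24, 0, 255], [0, 0, -0.07, 0.024, 0.303, 0, 255], [0, 0, -0.07, 0.024, 0.303, 0, 255], [0, 0, -0.07, 0.024, 0.303, 0, 255], [0, 0, -0.07, 0.024, 0.303, 0, 255], [0, 0, -0.07, 0.024, 0.303, 0, 255]])

```text
time: 9.9
ee_pos: [0.4948, 0.1128, 0.1534]
eef_rot: [179.9, -0.0, -90.2]
contact_force: [-0.7, 0.2, -0.7]
opening: 0.0617
```

Run:
```python
from h import *
s=read_state(); print(s['ee_pos'],s['eef_rot'],s['contact_force'],s['opening'])
i,p,d=cam('wrist')
cv2.imwrite('pics/w4.png',p); np.save('pics/w4.npy',d)
import json; json.dump({k:np.array(v).tolist() for k,v in i.items()},open('pics/w4.json','w'))
```

```text
[0.49480879 0.11281524 0.15340688] [ 1.79859185e+02 -4.63617835e-02 -9.01976241e+01] [-0.66956572  0.21190333 -0.7171869 ] 0.061720492704324295
```

View pics/w4.png

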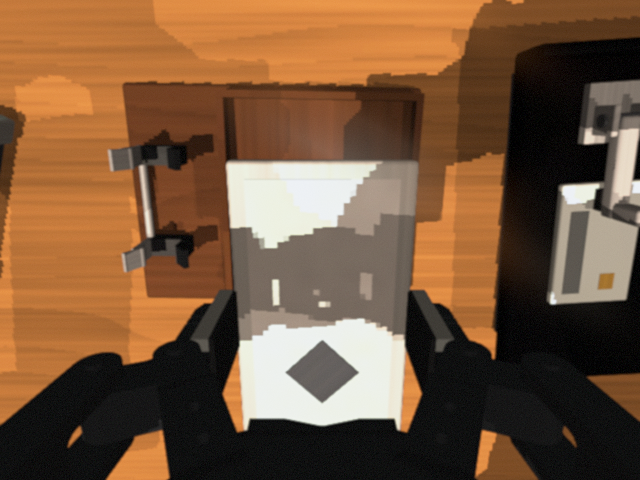

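The sign is held level. Visible are the base's far-left corner at (124,84), its near-left corner at (148,297), and the tray's far inner corners at (230,97) and (414,100).

Run:
```python
from h import *
import json
i=json.load(open('pics/w4.json')); d=np.load('pics/w4.npy')
for n,u,v,z in [('bFL',124,84,.01),('bNL',148,297,.01),('trayFLouter',224,85,.03),('trayFRouter',422,90,.03),('inFL',231,98,.03),('inFR',414,100,.03),
  ('rod top',143,167,.03),('rod bot',152,236,.03)]:
    print(n,onz(i,u,v,z).round(4),'depth',pt(i,d,u,v).round(4))
for u,v in [(116,160),(130,157),(150,155),(170,155),(132,260),(145,252),(165,247),(183,245)]: print(u,v,pt(i,d,u,v).round(4))
```

```text
bFL [0.5882 0.2585 0.01  ] depth [0.5883 0.259  0.0091]
bNL [0.4155 0.2631 0.01  ] depth [0.4151 0.2635 0.0092]
trayFLouter [0.5859 0.18   0.03  ] depth [0.5872 0.1847 0.0097]
trayFRouter [0.582  0.0426 0.03  ] depth [5.836e-01 3.550e-02 3.000e-04]
inFL [0.5773 0.1758 0.03  ] depth [0.5778 0.1788 0.0161]
inFR [0.5754 0.0478 0.03  ] depth [0.5754 0.0477 0.0299]
rod top [0.5297 0.2437 0.03  ] depth [0.5282 0.2489 0.0182]
rod bot [0.4767 0.2438 0.03  ] depth [0.473  0.2492 0.0179]
116 160 [0.5377 0.2487 0.0572]
130 157 [0.5386 0.2443 0.0466]
150 155 [0.5377 0.2402 0.0235]
170 155 [0.5399 0.2165 0.047 ]
132 260 [0.4663 0.2494 0.0547]
145 252 [0.4652 0.2488 0.0344]
165 247 [0.4659 0.237  0.0247]
183 245 [0.4706 0.2191 0.034 ]
```

Call:
drive_tool(series=[[0, 0, -0.017, 0.009, 0, -0.04, 255], [0, 0, -0.017, 0.009, 0, -0.08, 255], [0, 0, -0.017, 0.009, 0, -0.12, 255], [0, 0, -0.017, 0.009, 0, -0.145, 255], [0, 0, -0.017, 0.009, 0, -0.158, 255], [0, 0, -0.017, 0.009, 0, -0.165, 255], [0, 0, -0.017, 0.009, 0, -0.168, 255], [0, 0, -0.017, 0.009, 0, -0.168, 255]])

```text
time: 10.75
ee_pos: [0.5062, 0.1114, -0.0125]
eef_rot: [-179.9, 0.0, -91.4]
contact_force: [0.4, 0.1, 0.7]
opening: 0.062
```

Call:
drive_tool(series=[[0, 0, 0, 0, 0, -0.003, 255], [0, 0, 0, 0, 0, -0.005, 255], [0, 0, 0, 0, 0, -0.005, 25], [0, 0, 0, 0, 0, -0.005, 25], [0, 0, 0, 0, 0, -0.005, 25], [0, 0, 0, 0, 0, 0.03, 25], [0, 0, 0, 0, 0, 0.08, 25], [0, 0, 0, 0, 0, 0.13, 25], [0, 0, 0, 0, 0, 0.18, 25], [0, 0, 0, 0, 0, 0.2, 130]])

```text
time: 11.75
ee_pos: [0.5087, 0.1123, 0.1929]
eef_rot: [-179.4, 0.1, -91.4]
contact_force: [0.8, -0.5, -0.2]
opening: 0.0645
```

Call:
drive_tool(series=[[0, 0, 0.087, 0, -0.185, -0.04, 150], [0, 0, 0.087, 0, -0.185, -0.04, 150], [0, 0, 0.087, 0, -0.185, -0.04, 150], [0, 0, 0.087, 0, -0.185, -0.04, 150], [0, 0, 0.087, 0, -0.185, -0.04, 150], [0, 0, 0.087, 0, -0.185, -0.07, 150], [0, 0, 0.087, 0, -0.185, -0.07, 150], [0, 0, 0.087, 0, -0.185, -0.07, 150]], force=40)

```text
time: 12.55
ee_pos: [0.5044, -0.0725, 0.1164]
eef_rot: [179.9, 0.0, -86.4]
contact_force: [-0.7, 0.4, -0.1]
opening: 0.0349
```

Call:
drive_tool(series=[[0, 0, 0, 0.003, -0.001, -0.03, 150], [0, 0, 0, 0.003, -0.001, -0.05, 150], [0, 0, 0, 0.003, -0.001, -0.062, 150], [0, 0, 0, 0.003, -0.001, -0.069, 150], [0, 0, 0, 0.003, -0.001, -0.069, 150], [0, 0, 0, 0.003, -0.001, -0.069, 255], [0, 0, 0, 0.003, -0.001, -0.069, 255], [0, 0, 0, 0.003, -0.001, -0.069, 255], [0, 0, 0, 0.003, -0.001, -0.069, 255], [0, 0, 0, 0.003, -0.001, -0.069, 255]])

```text
time: 13.55
ee_pos: [0.509, -0.0726, 0.0489]
eef_rot: [-179.9, 0.2, -86.5]
contact_force: [-0.3, 6.0, 0.8]
opening: 0.0113
```

Gripped. Same arc as before.

Call:
drive_tool(series=[[-0.002, 0.031, 0, 0, 0, 0.004, 255], [-0.004, 0.063, 0, 0, 0, 0.0075, 255], [-0.006, 0.094, 0, 0.001, 0, 0.011, 255], [-0.008, 0.126, 0, 0.0015, 0, 0.0145, 255], [-0.01, 0.157, 0, 0.0025, 0, 0.018, 255], [-0.012, 0.189, 0, 0.004, 0, 0.0215, 255], [-0.014, 0.22, 0, 0.0055, 0, 0.0245, 255], [-0.016, 0.252, 0, 0.007, 0, 0.0275, 255], [-0.018, 0.283, 0, 0.009, 0.0005, 0.0305, 255], [-0.02, 0.314, 0, 0.011, 0.0005, 0.033, 255]])

```text
time: 14.55
ee_pos: [0.5126, -0.0722, 0.0785]
eef_rot: [161.1, 0.2, -86.4]
contact_force: [-7.0, 2.6, -7.4]
opening: 0.0112
```

Call:
drive_tool(series=[[-0.002, 0.031, 0, 0.002, 0, 0.0025, 255], [-0.004, 0.063, 0, 0.0045, 0, 0.0045, 255], [-0.006, 0.094, 0, 0.007, 0.0005, 0.0065, 255], [-0.008, 0.126, 0, 0.0095, 0.0005, 0.0085, 255], [-0.01, 0.157, 0, 0.012, 0.001, 0.01, 255], [-0.012, 0.189, 0, 0.015, 0.001, 0.011, 255], [-0.014, 0.22, 0, 0.0175, 0.001, 0.012, 255], [-0.016, 0.252, 0, 0.0205, 0.001, 0.013, 255], [-0.018, 0.283, 0, 0.0235, 0.0015, 0.0135, 255], [-0.02, 0.314, 0, 0.026, 0.0015, 0.014, 255]])

```text
time: 15.55
ee_pos: [0.5435, -0.0705, 0.0956]
eef_rot: [143.6, 0.2, -86.5]
contact_force: [-2.1, 2.9, -0.2]
opening: 0.0109
```

Call:
drive_tool(series=[[0, 0, 0, 0, 0, 0, 130], [0, 0, 0, 0, 0, 0, 130], [0, 0, 0, 0, 0, 0, 130], [0, 0, 0, 0.02, 0, 0.03, 130], [0, 0, 0, 0.03, 0, 0.08, 130], [0.04, -0.628, 0, -0.073, -0.004, 0.07, 0], [0.04, -0.628, 0, -0.073, -0.004, 0.07, 0], [0.04, -0.628, 0, -0.073, -0.004, 0.07, 0], [0.04, -0.628, 0, -0.073, -0.004, 0.07, 0], [0.04, -0.628, 0, -0.073, -0.004, 0.07, 0]])

```text
time: 16.55
ee_pos: [0.4695, -0.0764, 0.1656]
eef_rot: [-179.7, -0.1, -86.5]
contact_force: [-0.3, -0.1, -0.1]
opening: 0.0853
```

Run:
```python
from h import *
s=read_state(); print(s['ee_pos'],s['eef_rot'],s['contact_force'])
i,p,d=cam('wrist')
cv2.imwrite('pics/w5.png',p)
g=cv2.cvtColor(p,cv2.COLOR_BGR2GRAY); 
for n,q in dict(cen=(.4774,-.0743,.066),f=(.5203,-.0715,.066),n=(.4345,-.0771,.066),tab3=(.612,-.07,.10)).items(): print(n,np.array(proj(i,q)).round(1))
# white plate blob on the dark shelf
m=(p.min(2)>110).astype(np.uint8); m[330:]=0
for c in sorted(cv2.findContours(m,0,2)[0],key=cv2.contourArea)[-4:]: print(cv2.minAreaRect(c))
```

```text
[ 0.46948609 -0.07643845  0.16562165] [-1.79714130e+02 -6.07788199e-02 -8.64640777e+01] [-0.27475262 -0.13457394 -0.14718664]
cen [319.4 210.3]
f [318.9 147.2]
n [319.7 268.1]
tab3 [326.  -28.1]
((622.4999389648438, 226.49996948242188), (106.99998474121094, 32.99999237060547), 90.0)
((318.9106140136719, 70.79977416992188), (62.68794250488281, 53.39216995239258), 88.78113555908203)
((318.9999694824219, 202.99996948242188), (121.99998474121094, 79.99998474121094), 90.0)
((80.80840301513672, 143.5117950439453), (164.3506622314453, 86.65148162841797), 86.47854614257812)
```

Call:
drive_tool(series=[[0, 0, 0, 0.009, 0.002, -0.05, 0], [0, 0, 0, 0.009, 0.002, -0.1, 0], [0, 0, 0, 0.009, 0.002, -0.125, 0], [0, 0, 0, 0.009, 0.002, -0.136, 0], [0, 0, 0, 0.009, 0.002, -0.136, 0], [0, 0, 0, 0.009, 0.002, -0.136, 255], [0, 0, 0, 0.009, 0.002, -0.136, 255], [0, 0, 0, 0.009, 0.002, -0.136, 255], [0, 0, 0, 0.009, 0.002, -0.136, 255], [0, 0, 0, 0.009, 0.002, -0.136, 255]], force=30)

```text
time: 17.6
ee_pos: [0.4833, -0.0749, 0.0308]
eef_rot: [-179.8, -0.1, -86.4]
contact_force: [0.8, 0.7, 6.4]
opening: 0.0527
```

Call:
drive_tool(series=[[0, 0, 0, 0, 0, 0.01, 255], [0, 0, 0, 0, 0, 0.03, 255], [0, 0, 0, 0, 0, 0.07, 255], [0, 0, 0, 0, 0, 0.11, 255], [0, 0, 0, 0, 0, 0.12, 255], [0, 0, 0, 0, 0, 0.12, 255]], force=60)

```text
time: 18.2
ee_pos: [0.483, -0.0748, 0.1513]
eef_rot: [-179.7, -0.1, -86.4]
contact_force: [-0.2, -0.1, -0.9]
opening: 0.0509
```

Call:
drive_tool(series=[[0, 0, -0.087, 0.016, 0.187, 0, 255], [0, 0, -0.087, 0.016, 0.187, 0, 255], [0, 0, -0.087, 0.016, 0.187, 0, 255], [0, 0, -0.087, 0.016, 0.187, 0, 255], [0, 0, -0.087, 0.016, 0.187, 0, 255], [0, 0, -0.087, 0.016, 0.187, -0.05, 255], [0, 0, -0.087, 0.016, 0.187, -0.1, 255], [0, 0, -0.087, 0.016, 0.187, -0.13, 255], [0, 0, -0.087, 0.016, 0.187, -0.146, 255], [0, 0, -0.087, 0.016, 0.187, -0.152, 255]])

```text
time: 19.2
ee_pos: [0.4927, 0.1113, -0.0073]
eef_rot: [179.5, -0.1, -91.4]
contact_force: [-0.2, 0.5, 0.5]
opening: 0.0517
```

Call:
drive_tool(series=[[0, 0, 0, 0, 0, -0.004, 255], [0, 0, 0, 0, 0, -0.007, 255], [0, 0, 0, 0, 0, -0.009, 255], [0, 0, 0, 0, 0, -0.009, 255]])

```text
time: 19.6
ee_pos: [0.4938, 0.1115, -0.0081]
eef_rot: [179.4, -0.1, -91.4]
contact_force: [-17.0, -4.3, 37.4]
opening: 0.0514
```

Call:
drive_tool(series=[[0, 0, 0, 0, 0, 0.007, 255], [0, 0, 0, 0, 0, 0.007, 50], [0, 0, 0, 0, 0, 0.007, 50], [0, 0, 0, 0, 0, 0.01, 50], [0, 0, 0, 0, 0, 0.05, 50], [0, 0, 0, 0, 0, 0.1, 50], [0, 0, 0, 0, 0, 0.15, 50], [0, 0, 0, 0, 0, 0.2, 50], [0, 0, 0, 0, 0, 0.21, 130], [0, 0, 0, 0, 0, 0.21, 130]])

```text
time: 20.6
ee_pos: [0.4992, 0.113, 0.2002]
eef_rot: [-179.7, 0.1, -91.4]
contact_force: [-0.2, 0.2, -0.8]
opening: 0.0422
```

Run:
```python
from h import *
i,p,d=cam('top'); cv2.imwrite('pics/t1.png',cv2.resize(p[190:340,110:526],(800,288),interpolation=cv2.INTER_CUBIC))
print(read_state()['ee_pos'])
```

```text
[0.49718623 0.11267212 0.19763419]
```

View pics/t1.png

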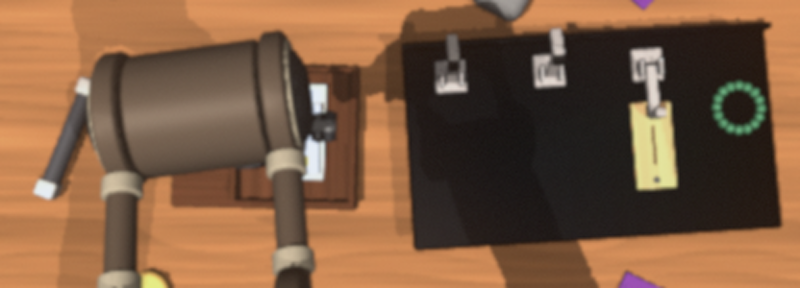

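Call:
drive_tool(series=[[0, 0, 0.087, 0.024, -0.414, -0.03, 150], [0, 0, 0.087, 0.024, -0.414, -0.03, 150], [0, 0, 0.087, 0.024, -0.414, -0.03, 150], [0, 0, 0.087, 0.024, -0.414, -0.03, 150], [0, 0, 0.087, 0.024, -0.414, -0.03, 150], [0, 0, 0.087, 0.024, -0.414, -0.03, 150], [0, 0, 0.087, 0.024, -0.414, -0.03, 150], [0, 0, 0.087, 0.024, -0.414, -0.03, 150], [0, 0, 0.087, 0.024, -0.414, -0.03, 150], [0, 0, 0.087, 0.024, -0.414, -0.03, 150]], force=40)

```text
time: 21.65
ee_pos: [0.519, -0.3023, 0.1639]
eef_rot: [179.7, 0.2, -86.6]
contact_force: [0.4, 0.7, 0.1]
opening: 0.035
```

Call:
drive_tool(series=[[0, 0, 0, 0, 0, -0.04, 150], [0, 0, 0, 0, 0, -0.04, 150], [0, 0, 0, 0, 0, -0.04, 150]])

```text
time: 21.95
ee_pos: [0.5194, -0.2983, 0.1256]
eef_rot: [179.7, 0.2, -86.3]
contact_force: [1.2, -0.2, -0.4]
opening: 0.0356
```

Call:
drive_tool(series=[[0, 0, 0, 0.002, -0.001, -0.04, 150], [0, 0, 0, 0.002, -0.001, -0.06, 150], [0, 0, 0, 0.002, -0.001, -0.07, 150], [0, 0, 0, 0.002, -0.001, -0.077, 150], [0, 0, 0, 0.002, -0.001, -0.077, 150], [0, 0, 0, 0.002, -0.001, -0.077, 255], [0, 0, 0, 0.002, -0.001, -0.077, 255], [0, 0, 0, 0.002, -0.001, -0.077, 255], [0, 0, 0, 0.002, -0.001, -0.077, 255], [0, 0, 0, 0.002, -0.001, -0.077, 255]])

```text
time: 22.95
ee_pos: [0.5242, -0.3021, 0.0523]
eef_rot: [-179.9, 0.0, -86.4]
contact_force: [0.3, 4.8, 5.7]
opening: 0.0112
```

Call:
drive_tool(series=[[-0.002, 0.031, 0, 0, 0, 0.004, 255], [-0.004, 0.063, 0, 0, 0, 0.0075, 255], [-0.006, 0.094, 0, 0.001, 0, 0.011, 255], [-0.008, 0.126, 0, 0.0015, 0, 0.0145, 255], [-0.01, 0.157, 0, 0.0025, 0, 0.018, 255], [-0.012, 0.189, 0, 0.004, 0, 0.0215, 255], [-0.014, 0.22, 0, 0.0055, 0, 0.0245, 255], [-0.016, 0.252, 0, 0.007, 0, 0.0275, 255], [-0.018, 0.283, 0, 0.009, 0.0005, 0.0305, 255], [-0.02, 0.314, 0, 0.011, 0.0005, 0.033, 255]])

```text
time: 23.95
ee_pos: [0.5286, -0.3016, 0.0803]
eef_rot: [161.2, 0.1, -86.4]
contact_force: [-6.9, -1.1, -7.5]
opening: 0.0107
```

Call:
drive_tool(series=[[-0.002, 0.031, 0, 0.002, 0, 0.0025, 255], [-0.004, 0.063, 0, 0.0045, 0, 0.0045, 255], [-0.006, 0.094, 0, 0.007, 0.0005, 0.0065, 255], [-0.008, 0.126, 0, 0.0095, 0.0005, 0.0085, 255], [-0.01, 0.157, 0, 0.012, 0.001, 0.01, 255], [-0.012, 0.189, 0, 0.015, 0.001, 0.011, 255], [-0.014, 0.22, 0, 0.0175, 0.001, 0.012, 255], [-0.016, 0.252, 0, 0.0205, 0.001, 0.013, 255], [-0.018, 0.283, 0, 0.0235, 0.0015, 0.0135, 255], [-0.02, 0.314, 0, 0.026, 0.0015, 0.014, 255]])

```text
time: 24.95
ee_pos: [0.5584, -0.3, 0.0971]
eef_rot: [143.6, 0.1, -86.4]
contact_force: [-2.9, 1.9, -0.5]
opening: 0.0109
```

Call:
drive_tool(series=[[0, 0, 0, 0, 0, 0, 130], [0, 0, 0, 0, 0, 0, 130], [0, 0, 0, 0, 0, 0, 130], [0, 0, 0, 0.02, 0, 0.03, 130], [0, 0, 0, 0.03, 0, 0.08, 130], [0.04, -0.628, 0, -0.073, -0.004, 0.07, 0], [0.04, -0.628, 0, -0.073, -0.004, 0.07, 0], [0.04, -0.628, 0, -0.073, -0.004, 0.07, 0], [0.04, -0.628, 0, -0.073, -0.004, 0.07, 0], [0.04, -0.628, 0, -0.073, -0.004, 0.07, 0]])

```text
time: 25.95
ee_pos: [0.4849, -0.3049, 0.1696]
eef_rot: [-179.7, -0.1, -86.6]
contact_force: [-0.2, 0.2, -1.0]
opening: 0.0853
```

Run:
```python
from h import *
s=read_state(); print(s['ee_pos'],s['eef_rot'],s['contact_force'])
i,p,d=cam('wrist')
cv2.imwrite('pics/w6.png',p)
for n,q in dict(cen=(.4843,-.3041,.066),f=(.5342,-.301,.066),n=(.4344,-.3072,.066)).items(): print(n,np.array(proj(i,q)).round(1))
```

```text
[ 0.48493532 -0.30486498  0.16964287] [-1.79673915e+02 -1.48634815e-01 -8.65507970e+01] [-0.17394003  0.18971024 -0.96362773]
cen [320.3 220.9]
f [320.  149.3]
n [320.6 285.8]
```

View pics/w6.png

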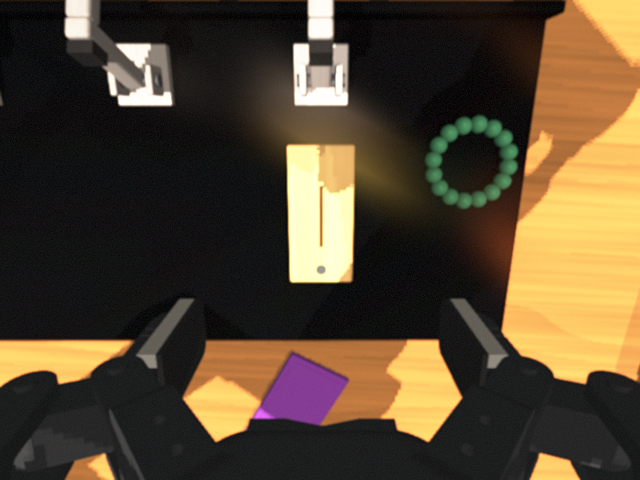

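Call:
drive_tool(series=[[0, 0, 0, 0.002, 0.001, -0.05, 50], [0, 0, 0, 0.002, 0.001, -0.1, 50], [0, 0, 0, 0.002, 0.001, -0.125, 50], [0, 0, 0, 0.002, 0.001, -0.138, 50], [0, 0, 0, 0.002, 0.001, -0.138, 50], [0, 0, 0, 0.002, 0.001, -0.138, 255], [0, 0, 0, 0.002, 0.001, -0.138, 255], [0, 0, 0, 0.002, 0.001, -0.138, 255], [0, 0, 0, 0.002, 0.001, -0.138, 255], [0, 0, 0, 0.002, 0.001, -0.138, 255]], force=30)

```text
time: 27.0
ee_pos: [0.4911, -0.3047, 0.032]
eef_rot: [-179.8, -0.2, -86.4]
contact_force: [0.8, -0.2, 7.0]
opening: 0.0445
```

Call:
drive_tool(series=[[0, 0, 0, 0, 0, 0.01, 255], [0, 0, 0, 0, 0, 0.03, 255], [0, 0, 0, 0, 0, 0.07, 255], [0, 0, 0, 0, 0, 0.12, 255], [0, 0, 0, 0, 0, 0.16, 255], [0, 0, 0, 0, 0, 0.16, 255]], force=60)

```text
time: 27.6
ee_pos: [0.4933, -0.3063, 0.1977]
eef_rot: [-179.4, -0.5, -86.4]
contact_force: [0.5, -0.5, 0.7]
opening: 0.0435
```

Call:
drive_tool(series=[[0, 0, -0.087, 0.01, 0.416, 0, 255], [0, 0, -0.087, 0.01, 0.416, 0, 255], [0, 0, -0.087, 0.01, 0.416, 0, 255], [0, 0, -0.087, 0.01, 0.416, 0, 255], [0, 0, -0.087, 0.01, 0.416, 0, 255], [0, 0, -0.087, 0.01, 0.416, 0, 255], [0, 0, -0.087, 0.01, 0.416, 0, 255], [0, 0, -0.087, 0.01, 0.416, 0, 255], [0, 0, -0.087, 0.01, 0.416, 0, 255], [0, 0, -0.087, 0.01, 0.416, 0, 255]])

```text
time: 28.6
ee_pos: [0.4978, 0.1151, 0.1888]
eef_rot: [179.9, 0.0, -91.1]
contact_force: [0.8, 0.0, -0.5]
opening: 0.0438
```

Call:
drive_tool(series=[[0, 0, 0, 0, 0, -0.05, 255], [0, 0, 0, 0, 0, -0.1, 255], [0, 0, 0, 0, 0, -0.15, 255], [0, 0, 0, 0, 0, -0.175, 255], [0, 0, 0, 0, 0, -0.185, 255], [0, 0, 0, 0, 0, -0.188, 255], [0, 0, 0, 0, 0, -0.188, 255]])

```text
time: 29.3
ee_pos: [0.5002, 0.1123, 0.0024]
eef_rot: [-179.9, 0.0, -91.4]
contact_force: [0.6, 0.7, 0.6]
opening: 0.0437
```

Next, 2.5 mm lower, then release and rise.

Call:
drive_tool(series=[[0, 0, 0, 0, 0, -0.0025, 255], [0, 0, 0, 0, 0, -0.0025, 80], [0, 0, 0, 0, 0, -0.0025, 80], [0, 0, 0, 0, 0, -0.0025, 80], [0, 0, 0, 0, 0, 0.04, 80], [0, 0, 0, 0, 0, 0.09, 80], [0, 0, 0, 0, 0, 0.14, 80], [0, 0, 0, 0, 0, 0.18, 80], [0, 0, 0, 0, 0, 0.2, 255], [0, 0, 0, 0, 0, 0.2, 255]])

```text
time: 30.3
ee_pos: [0.5024, 0.1132, 0.2064]
eef_rot: [-179.5, 0.1, -91.4]
contact_force: [-0.1, -0.5, -0.4]
opening: 0.0306
```

Run:
```python
from h import *
import json
i,p,d=cam('wrist'); cv2.imwrite('pics/w7.png',p); np.save('pics/w7.npy',d)
json.dump({k:np.array(v).tolist() for k,v in i.items()},open('pics/w7.json','w'))
print(read_state()['ee_pos'])
```

```text
[0.50046076 0.11294004 0.20364413]
```

View pics/w7.png

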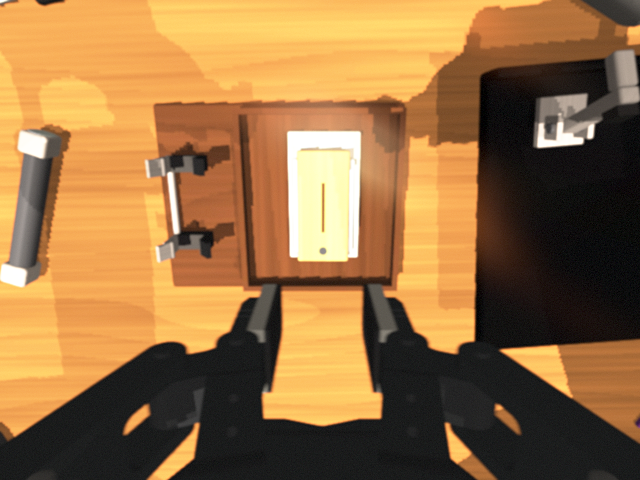

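The plates lie stacked flat in the tray. The torch's ends are at (38,143) and (20,273), and the forks are at (180,163) and (188,245). I'll measure these.

Run:
```python
from h import *
import json
i=json.load(open('pics/w7.json')); d=np.load('pics/w7.npy')
K=np.array(i['intrinsics']); v,u=np.mgrid[0:480,0:640]
c=np.stack([(u-K[0,2])/K[0,0],-(v-K[1,2])/K[1,1],-np.ones_like(u)],-1)*d[...,None]
P=(c@att(i).T+np.array(i['xyz']))
m=(d>0)&(P[...,1]>.29)&(P[...,1]<.46)&(P[...,2]>.012)&(P[...,2]<.03)&(v<320)
Q=P[m][:,:2].astype(np.float32); r=cv2.minAreaRect(Q); print('torch',r,len(Q))
b=cv2.boxPoints(r); print(b.round(4)); print('zmax',P[m][:,2].max())
for x in (.466,.538,.502):
    for yy in np.arange(.205,.262,.003):
        k=(d>0)&(abs(P[...,0]-x)<.004)&(abs(P[...,1]-yy)<.0015)
        if k.any(): print(x,round(yy,3),P[k][:,2].min().round(3),P[k][:,2].max().round(3))
```

```text
torch ((0.546167254447937, 0.37020713090896606), (0.02747989073395729, 0.2548007667064667), 70.35721588134766) 4442
[[0.4216 0.4001]
 [0.6615 0.3144]
 [0.6708 0.3403]
 [0.4308 0.426 ]]
zmax 0.026149252847524007
0.466 0.205 0.009 0.011
0.466 0.208 0.008 0.012
0.466 0.211 0.009 0.05
0.466 0.214 0.009 0.052
0.466 0.217 0.009 0.05
0.466 0.22 0.009 0.046
0.466 0.223 0.04 0.043
0.466 0.226 0.024 0.024
0.466 0.229 0.023 0.025
0.466 0.232 0.022 0.025
0.466 0.235 0.023 0.026
0.466 0.238 0.023 0.025
0.466 0.241 0.022 0.025
0.466 0.244 0.022 0.048
0.466 0.247 0.022 0.054
0.466 0.25 0.023 0.058
0.466 0.253 0.055 0.06
0.466 0.256 0.056 0.058
0.466 0.259 0.01 0.011
0.466 0.262 0.008 0.012
0.538 0.205 0.008 0.011
0.538 0.208 0.008 0.05
0.538 0.211 0.008 0.051
0.538 0.214 0.009 0.051
0.538 0.217 0.009 0.047
0.538 0.22 0.041 0.044
0.538 0.223 0.039 0.041
0.538 0.229 0.023 0.026
0.538 0.232 0.023 0.026
0.538 0.235 0.022 0.025
0.538 0.238 0.022 0.025
0.538 0.241 0.023 0.026
0.538 0.244 0.023 0.052
0.538 0.247 0.023 0.056
0.538 0.25 0.053 0.06
0.538 0.253 0.056 0.059
0.502 0.205 0.008 0.012
0.502 0.208 0.009 0.011
0.502 0.211 0.008 0.012
0.502 0.214 0.009 0.012
0.502 0.217 0.008 0.011
0.502 0.22 0.008 0.012
0.502 0.223 0.008 0.012
0.502 0.226 0.009 0.011
0.502 0.229 0.009 0.011
0.502 0.232 0.009 0.012
0.502 0.235 0.009 0.011
0.502 0.238 0.009 0.012
0.502 0.241 0.009 0.012
0.502 0.244 0.009 0.011
0.502 0.247 0.008 0.02
0.502 0.25 0.008 0.02
0.502 0.253 0.017 0.02
0.502 0.256 0.009 0.012
0.502 0.259 0.009 0.012
0.502 0.262 0.008 0.011
```

Run:
```python
from h import *
import json
i=json.load(open('pics/w7.json')); d=np.load('pics/w7.npy')
K=np.array(i['intrinsics']); v,u=np.mgrid[0:480,0:640]
c=np.stack([(u-K[0,2])/K[0,0],-(v-K[1,2])/K[1,1],-np.ones_like(u)],-1)*d[...,None]
P=(c@att(i).T+np.array(i['xyz']))
m=(d>0)&(P[...,1]>.29)&(P[...,2]>.014)&(P[...,2]<.03)&(v<300)&(v>115)&(u<70)
n,l,st,ce=cv2.connectedComponentsWithStats(m.astype(np.uint8)); k=1+st[1:,4].argmax(); print(st[1:])
r=cv2.minAreaRect(P[l==k][:,:2].astype(np.float32)); print(r)
a,b=onz(i,38,143,.024),onz(i,20,273,.024); print(a,b,(a+b)/2,np.degrees(np.arctan2(*(a-b)[[1,0]])))
```

```text
[[   0  128   53  159 4190]
 [  48  167    1    1    1]]
((0.4970460534095764, 0.3877347707748413), (0.025381257757544518, 0.15048979222774506), 69.42282104492188)
[0.55813223 0.35874425 0.024     ] [0.43820486 0.40262656 0.024     ] [0.49816854 0.38068541 0.024     ] -20.097945933181062
```

Call:
drive_tool(series=[[0, 0, -0.335, -0.004, 0.275, -0.05, 100], [0, 0, -0.335, -0.004, 0.275, -0.05, 100], [0, 0, -0.335, -0.004, 0.275, -0.05, 100], [0, 0, -0.335, -0.004, 0.275, -0.05, 100], [0, 0, -0.335, -0.004, 0.275, -0.05, 100], [0, 0, -0.335, -0.004, 0.275, -0.05, 100], [0, 0, -0.335, -0.004, 0.275, -0.1, 100], [0, 0, -0.335, -0.004, 0.275, -0.1, 100], [0, 0, -0.335, -0.004, 0.275, -0.1, 100]])

```text
time: 31.25
ee_pos: [0.4923, 0.3858, 0.098]
eef_rot: [179.7, -0.4, -110.6]
contact_force: [-0.5, 0.3, 0.2]
opening: 0.0517
```

Run:
```python
from h import *
s=read_state(); print(s['ee_pos'],s['eef_rot'])
i,p,d=cam('wrist'); cv2.imwrite('pics/w8.png',p)
K=np.array(i['intrinsics']); v,u=np.mgrid[0:480,0:640]
c=np.stack([(u-K[0,2])/K[0,0],-(v-K[1,2])/K[1,1],-np.ones_like(u)],-1)*d[...,None]
P=(c@att(i).T+np.array(i['xyz']))
m=(d>0)&(P[...,1]>.28)&(P[...,2]>.012)&(P[...,2]<.03)
n,l,st,ce=cv2.connectedComponentsWithStats(m.astype(np.uint8)); k=1+st[1:,4].argmax(); print(st[1:][st[1:,4]>200])
print(cv2.minAreaRect(P[l==k][:,:2].astype(np.float32)))
```

```text
[0.49229949 0.38579904 0.09802462] [ 179.74055733   -0.38190458 -110.55979911]
[[ 293  102   41  227 7744]]
((0.4971347451210022, 0.3886517286300659), (0.024065639823675156, 0.14974673092365265), 69.42142486572266)
```

Call:
drive_tool(series=[[0, 0, 0, 0.003, 0.002, -0.05, 100], [0, 0, 0, 0.003, 0.002, -0.09, 100], [0, 0, 0, 0.003, 0.002, -0.11, 100], [0, 0, 0, 0.003, 0.002, -0.12, 100], [0, 0, 0, 0.003, 0.002, -0.12, 100], [0, 0, 0, 0.003, 0.002, -0.12, 255], [0, 0, 0, 0.003, 0.002, -0.12, 255], [0, 0, 0, 0.003, 0.002, -0.12, 255], [0, 0, 0, 0.003, 0.002, -0.12, 255], [0, 0, 0, 0.003, 0.002, -0.12, 255]], force=60)

```text
time: 32.3
ee_pos: [0.5002, 0.3909, -0.0154]
eef_rot: [-179.8, 0.2, -110.6]
contact_force: [0.1, -1.8, 6.8]
opening: 0.0186
```

Call:
drive_tool(series=[[0, 0, 0, 0, 0, 0.01, 255], [0, 0, 0, 0, 0, 0.04, 255], [0, 0, 0, 0, 0, 0.08, 255], [0, 0, 0, 0, 0, 0.12, 255], [0, 0, 0, 0, 0, 0.12, 255]], force=80)

```text
time: 32.8
ee_pos: [0.5031, 0.3933, 0.1101]
eef_rot: [-179.5, 0.7, -110.6]
contact_force: [1.3, 0.5, -0.8]
opening: 0.0183
```

Run:
```python
from h import *
s=read_state(); print(s['ee_pos'],s['eef_rot'])
i,p,d=cam('wrist'); 
K=np.array(i['intrinsics']); v,u=np.mgrid[0:480,0:640]
c=np.stack([(u-K[0,2])/K[0,0],-(v-K[1,2])/K[1,1],-np.ones_like(u)],-1)*d[...,None]
P=(c@att(i).T+np.array(i['xyz']))
Rt=R.from_euler('xyz',s['eef_rot'],degrees=True).as_matrix()
T=(P-s['ee_pos'])@Rt   # tool frame
for y in np.arange(-.074,.0,.006):
    k=(d>0)&(abs(T[...,1]-y)<.002)&(abs(T[...,0])<.012)&(abs(T[...,2])<.06)
    if k.any(): print(round(y,3),'topmost z',T[k][:,2].min().round(4),'x range',T[k][:,0].min().round(4),T[k][:,0].max().round(4))
j,q,_=cam('scene'); a=np.array(proj(j,s['ee_pos']),int); print(a)
o=q[max(a[1]-75,0):a[1]+75,max(a[0]-100,0):a[0]+100]
cv2.imwrite('pics/w9.png',np.hstack([cv2.resize(p[120:420,220:420],(400,600)),cv2.resize(o,(400,300)).repeat(1,0) if 0 else cv2.copyMakeBorder(cv2.resize(o,(400,300),interpolation=cv2.INTER_CUBIC),0,300,0,0,0)]))
```

```text
[0.50311318 0.39326133 0.11005392] [-179.51305722    0.70186958 -110.56996767]
-0.074 topmost z -0.0393 x range -0.0101 0.0107
-0.068 topmost z -0.0407 x range -0.0117 0.0118
-0.062 topmost z -0.0407 x range -0.0118 0.012
-0.056 topmost z -0.0409 x range -0.0116 0.012
-0.05 topmost z -0.0391 x range -0.0107 0.0112
-0.044 topmost z -0.0396 x range -0.0104 0.0108
-0.038 topmost z -0.0395 x range -0.0106 0.0109
-0.032 topmost z -0.0395 x range -0.0107 0.0112
-0.026 topmost z -0.0392 x range -0.0104 0.0109
-0.02 topmost z -0.0392 x range -0.0106 0.011
-0.014 topmost z -0.0391 x range -0.0108 0.0112
-0.008 topmost z -0.06 x range -0.012 0.012
-0.002 topmost z -0.06 x range -0.009 0.0093
[496 228]
```

View pics/w9.png

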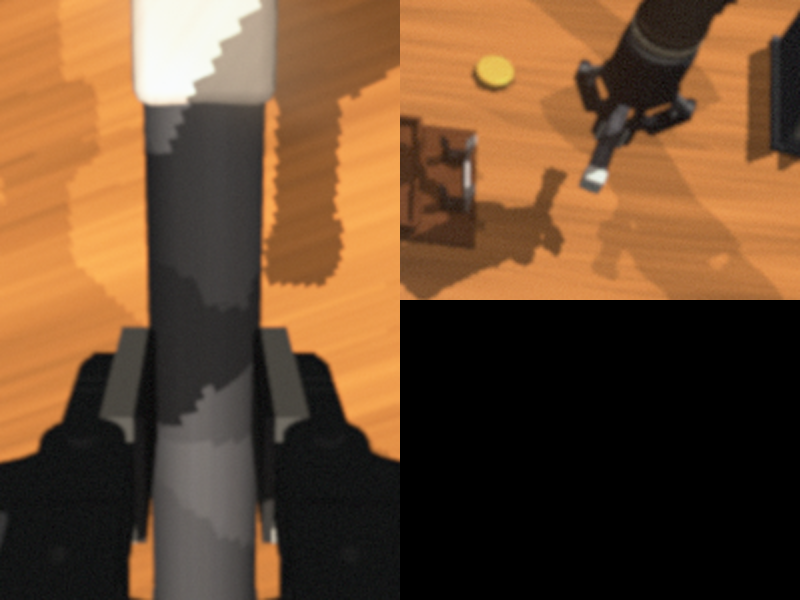

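The torch is held too near the fingertips: its axis is 29 mm behind the TCP, level with the tips. I'll set it down and regrip lower.

Call:
drive_tool(series=[[0, 0, 0, 0, 0, -0.05, 255], [0, 0, 0, 0, 0, -0.09, 255], [0, 0, 0, 0, 0, -0.11, 255], [0, 0, 0, 0, 0, -0.119, 255], [0, 0, 0, 0, 0, -0.123, 255], [0, 0, 0, 0, 0, -0.123, 255], [0, 0, 0, 0, 0, -0.123, 130], [0, 0, 0, 0, 0, -0.123, 130], [0, 0, 0, 0, 0, -0.123, 130], [0, 0, 0, 0, 0, -0.123, 130]])

```text
time: 33.9
ee_pos: [0.4974, 0.3891, -0.0225]
eef_rot: [179.9, -0.1, -110.6]
contact_force: [-0.1, -0.3, -0.1]
opening: 0.0418
```

Call:
drive_tool(series=[[0, 0, 0, 0, 0, -0.003, 130], [0, 0, 0, 0, 0, -0.003, 130], [0, 0, 0, 0, 0, -0.003, 130]])

```text
time: 34.2
ee_pos: [0.4979, 0.3895, -0.0248]
eef_rot: [180.0, -0.0, -110.6]
contact_force: [0.1, -0.2, 0.4]
opening: 0.0415
```

Call:
drive_tool(series=[[0, 0, 0, 0, 0, 0, 190], [0, 0, 0, 0, 0, 0, 210], [0, 0, 0, 0, 0, 0, 255], [0, 0, 0, 0, 0, 0, 255], [0, 0, 0, 0, 0, 0, 255], [0, 0, 0, 0, 0, 0, 255]], force=20)

```text
time: 34.8
ee_pos: [0.4983, 0.3897, -0.0242]
eef_rot: [-180.0, 0.0, -110.6]
contact_force: [-0.1, 0.2, 0.3]
opening: 0.021
```

Call:
drive_tool(series=[[0, 0, 0, 0, 0, 0.01, 255], [0, 0, 0, 0, 0, 0.04, 255], [0, 0, 0, 0, 0, 0.08, 255], [0, 0, 0, 0, 0, 0.12, 255], [0, 0, 0, 0, 0, 0.14, 255], [0, 0, 0, 0, 0, 0.14, 255]], force=40)

```text
time: 35.4
ee_pos: [0.5011, 0.3918, 0.121]
eef_rot: [-179.7, 0.4, -110.6]
contact_force: [-0.1, -0.0, -0.9]
opening: 0.0204
```

Call:
drive_tool(series=[[0, 0, 0.339, 0.003, -0.154, 0, 255], [0, 0, 0.339, 0.003, -0.154, 0, 255], [0, 0, 0.339, 0.003, -0.154, 0, 255], [0, 0, 0.339, 0.003, -0.154, 0, 255], [0, 0, 0.339, 0.003, -0.154, 0, 255], [0, 0, 0.339, 0.003, -0.154, 0, 255]])

```text
time: 36.0
ee_pos: [0.5008, 0.2362, 0.115]
eef_rot: [179.9, 0.0, -91.2]
contact_force: [-0.3, 0.1, -1.1]
opening: 0.0201
```

```bash
cat > tor.py <<'E'
from h import *
s=read_state(); print(s['time'],s['ee_pos'],s['eef_rot'],s['contact_force'],s['opening'])
i,p,d=cam('wrist'); cv2.imwrite('pics/w10.png',p)
K=np.array(i['intrinsics']); v,u=np.mgrid[0:480,0:640]
c=np.stack([(u-K[0,2])/K[0,0],-(v-K[1,2])/K[1,1],-np.ones_like(u)],-1)*d[...,None]
P=(c@att(i).T+np.array(i['xyz']))
Rt=R.from_euler('xyz',s['eef_rot'],degrees=True).as_matrix()
T=(P-s['ee_pos'])@Rt
for y in np.arange(-.08,-.01,.008):
    k=(d>0)&(abs(T[...,1]-y)<.002)&(abs(T[...,0])<.014)&(abs(T[...,2])<.06)&(T[...,2]<-.025)
    if k.any(): w=P[k]; print(round(y,3),'toolz',T[k][:,2].min().round(4),'x',T[k][:,0].min().round(4),T[k][:,0].max().round(4),'world mean',w.mean(0).round(4),'y',w[:,1].min().round(4),w[:,1].max().round(4),'ztop',w[:,2].max().round(4))
# forks
for x in (.466,.538):
    k=(d>0)&(abs(P[...,0]-x)<.005)&(P[...,1]>.2)&(P[...,1]<.27)&(P[...,2]>.045)&(P[...,2]<.063)
    w=P[k]; w=w[(w[:,1]>.238)|(w[:,1]<.23)]
    L=w[w[:,1]<.23]; H=w[w[:,1]>.238]
    print('fork',x,'wall max y',L[:,1].max() if len(L) else None,'nose min y',H[:,1].min() if len(H) else None, H[:,2].max() if len(H) else None)
E
python3 tor.py
```

```text
36.0 [0.50079551 0.23618917 0.11495825] [ 1.79942952e+02  1.87831526e-02 -9.11887563e+01] [-0.33815144  0.10314831 -1.07534231] 0.02012367290709844
-0.072 toolz -0.0481 x -0.0105 0.0105 world mean [0.5713 0.2348 0.1601] y 0.2242 0.2452 ztop 0.163
-0.064 toolz -0.0507 x -0.0118 0.0118 world mean [0.5648 0.2349 0.1628] y 0.223 0.2467 ztop 0.1656
-0.056 toolz -0.0504 x -0.0121 0.012 world mean [0.5569 0.235  0.1628] y 0.223 0.2471 ztop 0.1653
-0.048 toolz -0.0485 x -0.011 0.0109 world mean [0.5488 0.2352 0.16  ] y 0.2243 0.2462 ztop 0.1634
-0.04 toolz -0.0487 x -0.0108 0.0107 world mean [0.5409 0.2354 0.16  ] y 0.2247 0.2462 ztop 0.1637
-0.032 toolz -0.0485 x -0.0107 0.0104 world mean [0.5328 0.2355 0.16  ] y 0.2251 0.2462 ztop 0.1635
-0.024 toolz -0.0484 x -0.0109 0.0107 world mean [0.5248 0.2357 0.1599] y 0.225 0.2465 ztop 0.1633
-0.016 toolz -0.0486 x -0.0111 0.0109 world mean [0.5168 0.2358 0.16  ] y 0.2249 0.2469 ztop 0.1635
fork 0.466 wall max y 0.21744333159425278 nose min y None None
fork 0.538 wall max y 0.21561920093255352 nose min y None None
```

The torch is now well held and level, with its axis 37 mm behind the TCP and aligned with the fork to about 1 mm. I'll press it down.

Call:
drive_tool(series=[[0, 0, 0, 0.001, -0.001, -0.04, 255], [0, 0, 0, 0.001, -0.001, -0.065, 255], [0, 0, 0, 0.001, -0.001, -0.075, 255], [0, 0, 0, 0.001, -0.001, -0.08, 255], [0, 0, 0, 0.001, -0.001, -0.085, 255], [0, 0, 0, 0.001, -0.001, -0.09, 255], [0, 0, 0, 0.001, -0.001, -0.09, 255]], force=60)

```text
time: 36.75
ee_pos: [0.5025, 0.235, 0.026]
eef_rot: [-180.0, 0.0, -91.1]
contact_force: [-0.1, -0.3, -1.8]
opening: 0.0196
```

Call:
drive_tool(series=[[0, 0, 0, 0, 0, -0.005, 255], [0, 0, 0, 0, 0, -0.01, 255], [0, 0, 0, 0, 0, -0.014, 255], [0, 0, 0, 0, 0, -0.018, 255], [0, 0, 0, 0, 0, -0.018, 255]])

```text
time: 37.25
ee_pos: [0.5016, 0.2341, 0.0068]
eef_rot: [179.9, -0.0, -91.2]
contact_force: [0.8, -2.2, -1.9]
opening: 0.0196
```

Call:
drive_tool(series=[[0, 0, 0, 0, 0, -0.003, 255], [0, 0, 0, 0, 0, -0.006, 255], [0, 0, 0, 0, 0, -0.009, 255], [0, 0, 0, 0, 0, -0.012, 255], [0, 0, 0, 0, 0, -0.012, 255]])

```text
time: 37.75
ee_pos: [0.5023, 0.2352, -0.0014]
eef_rot: [179.9, -0.0, -91.1]
contact_force: [-7.0, -2.4, 20.0]
opening: 0.0202
```

Call:
drive_tool(series=[[0, 0, 0, 0, 0, -0.003, 255], [0, 0, 0, 0, 0, -0.003, 255], [0, 0, 0, 0, 0, 0.003, 255], [0, 0, 0, 0, 0, 0.003, 255]])

```text
time: 38.15
ee_pos: [0.5032, 0.2354, -0.0001]
eef_rot: [-179.8, 0.1, -91.2]
contact_force: [0.6, 0.5, -0.9]
opening: 0.02
```

```bash
sed -i 's/w10.png/w11.png/' tor.py; python3 tor.py
python3 - <<'E'
import cv2
p=cv2.imread('pics/w11.png'); cv2.imwrite('pics/w11c.png',cv2.resize(p[60:360,180:480],(600,600),interpolation=cv2.INTER_CUBIC))
E
```

```text
38.15 [ 5.03242846e-01  2.35431286e-01 -8.58531414e-05] [-1.79843918e+02  8.12628124e-02 -9.11548523e+01] [ 0.55725866  0.47925473 -0.86561836] 0.019972921336658084
-0.072 toolz -0.0482 x -0.01 0.0104 world mean [0.5736 0.2339 0.0452] y 0.2236 0.244 ztop 0.0483
-0.064 toolz -0.0501 x -0.0118 0.0118 world mean [0.5671 0.2341 0.048 ] y 0.2223 0.2459 ztop 0.0502
-0.056 toolz -0.0499 x -0.0119 0.012 world mean [0.5591 0.2341 0.0479] y 0.2222 0.2461 ztop 0.05
-0.048 toolz -0.0482 x -0.0106 0.0109 world mean [0.5511 0.2343 0.045 ] y 0.2235 0.245 ztop 0.0482
-0.04 toolz -0.0555 x -0.014 0.014 world mean [0.5433 0.2364 0.0444] y 0.2206 0.2485 ztop 0.0555
-0.032 toolz -0.0558 x -0.014 0.014 world mean [0.5351 0.2356 0.0457] y 0.2208 0.2487 ztop 0.0558
-0.024 toolz -0.0482 x -0.0109 0.0107 world mean [0.5271 0.2348 0.0451] y 0.2242 0.2458 ztop 0.0482
-0.016 toolz -0.0481 x -0.0106 0.011 world mean [0.5192 0.2352 0.045 ] y 0.2241 0.2457 ztop 0.0481
fork 0.466 wall max y 0.2296965362607158 nose min y 0.2380193066592128 0.05197097043551728
fork 0.538 wall max y 0.22999237018074078 nose min y 0.2380077945953924 0.06026969525203894
```

View pics/w11c.png

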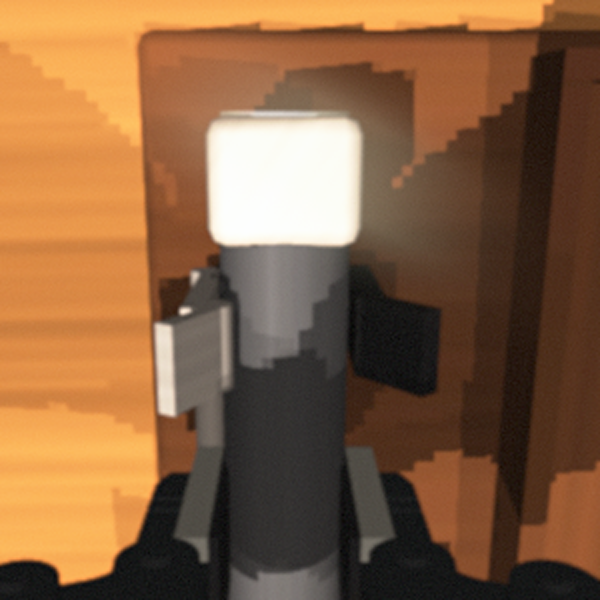

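Call:
drive_tool(series=[[0, 0, 0, 0, 0, -0.004, 255], [0, 0, 0, 0, 0, -0.006, 255], [0, 0, 0, 0, 0, -0.003, 150], [0, 0, 0, 0, 0, -0.003, 150], [0, 0, 0, 0, 0, -0.003, 150], [0, 0, 0, 0, 0, 0.02, 150], [0, 0, 0, 0, 0, 0.06, 150], [0, 0, 0, 0, 0, 0.1, 150], [0, 0, 0, 0, 0, 0.13, 255], [0, 0, 0, 0, 0, 0.13, 255]])

```text
time: 39.2
ee_pos: [0.5059, 0.2362, 0.1328]
eef_rot: [-179.5, 0.2, -91.2]
contact_force: [1.1, 0.0, 0.6]
opening: 0.0068
```

```bash
sed -i 's/w11.png/w12.png/' tor.py
cat >> tor.py <<'E'
for x in (.45,.46,.466,.472,.5,.532,.538,.544,.555):
    print(x,[(round(yy,3),P[k][:,2].max().round(3)) for yy in np.arange(.209,.263,.003) for k in [(d>0)&(abs(P[...,0]-x)<.002)&(abs(P[...,1]-yy)<.0015)] if k.any()])
E
python3 tor.py
```

```text
39.2 [0.50586122 0.2361646  0.13275597] [-179.52752155    0.1957014   -91.15648189] [1.050668   0.04637396 0.57033893] 0.006813517316985699
fork 0.466 wall max y 0.21966652952286117 nose min y 0.2384634781207592 0.057772466899955854
fork 0.538 wall max y 0.22985036853546414 nose min y 0.23811437452646342 0.06005002925175287
0.45 [(np.float64(0.209), np.float64(0.011)), (np.float64(0.224), np.float64(0.01)), (np.float64(0.233), np.float64(0.046)), (np.float64(0.236), np.float64(0.047)), (np.float64(0.239), np.float64(0.047)), (np.float64(0.242), np.float64(0.046)), (np.float64(0.245), np.float64(0.044)), (np.float64(0.26), np.float64(0.012)), (np.float64(0.263), np.float64(0.012))]
0.46 [(np.float64(0.209), np.float64(0.011)), (np.float64(0.212), np.float64(0.05)), (np.float64(0.215), np.float64(0.052)), (np.float64(0.218), np.float64(0.049)), (np.float64(0.224), np.float64(0.025)), (np.float64(0.227), np.float64(0.037)), (np.float64(0.233), np.float64(0.047)), (np.float64(0.236), np.float64(0.047)), (np.float64(0.239), np.float64(0.047)), (np.float64(0.242), np.float64(0.045)), (np.f
[... 4749 characters left out ...]
2), np.float64(0.012)), (np.float64(0.215), np.float64(0.012)), (np.float64(0.218), np.float64(0.012)), (np.float64(0.221), np.float64(0.044)), (np.float64(0.224), np.float64(0.048)), (np.float64(0.227), np.float64(0.048)), (np.float64(0.23), np.float64(0.047)), (np.float64(0.233), np.float64(0.048)), (np.float64(0.236), np.float64(0.048)), (np.float64(0.239), np.float64(0.048)), (np.float64(0.242), np.float64(0.048)), (np.float64(0.245), np.float64(0.047)), (np.float64(0.248), np.float64(0.011)), (np.float64(0.251), np.float64(0.012)), (np.float64(0.254), np.float64(0.011)), (np.float64(0.257), np.float64(0.011)), (np.float64(0.26), np.float64(0.011)), (np.float64(0.263), np.float64(0.01))]
```

The torch is snapped home: barrel top at z ≈ 0.046, the jaw profile back to its empty shape. Next I'll shut the clips, clip 3 first, pushing from behind with closed fingers.

Call:
drive_tool(series=[[0, 0, 0.083, 0.126, -0.301, 0.04, 255], [0, 0, 0.083, 0.126, -0.301, 0.04, 255], [0, 0, 0.083, 0.126, -0.301, 0.04, 255], [0, 0, 0.083, 0.126, -0.301, 0.04, 255], [0, 0, 0.083, 0.126, -0.301, 0.04, 255], [0, 0, 0.083, 0.126, -0.301, 0.04, 255], [0, 0, 0.083, 0.126, -0.301, 0.04, 255], [0, 0, 0.083, 0.126, -0.301, 0.04, 255], [0, 0, 0.083, 0.126, -0.301, 0.04, 255], [0, 0, 0.083, 0.126, -0.301, 0.04, 255]])

```text
time: 40.25
ee_pos: [0.6264, -0.065, 0.1663]
eef_rot: [179.8, 0.1, -86.4]
contact_force: [-0.2, 0.2, -0.5]
opening: -0.0002
```

Call:
drive_tool(series=[[0, 0, 0, 0, 0, 0, 255], [0, 0, 0, 0, 0, 0, 255]])

```text
time: 40.45
ee_pos: [0.6276, -0.0649, 0.1682]
eef_rot: [179.9, 0.0, -86.3]
contact_force: [-1.4, -0.2, -0.1]
opening: 0.0001
```

Run:
```python
from h import *
i,p,d=cam('top')
K=np.array(i['intrinsics']); v,u=np.mgrid[0:480,0:640]
c=np.stack([(u-K[0,2])/K[0,0],-(v-K[1,2])/K[1,1],-np.ones_like(u)],-1)*d[...,None]
P=(c@att(i).T+np.array(i['xyz']))
for n,y,x in (('1',-.2986,.578),('2',-.1836,.57),('3',-.0693,.5635)):
    k=(d>0)&(abs(P[...,1]-y)<.03)&(P[...,0]>x-.03)&(P[...,0]<x+.065)&(P[...,2]>.1)&(P[...,2]<.145)
    print(n,k.sum(),P[k].min(0).round(3) if k.any() else '',P[k].max(0).round(3) if k.any() else '')
```

```text
1 153 [ 0.578 -0.305  0.1  ] [ 0.62  -0.29   0.135]
2 0  
3 81 [ 0.576 -0.073  0.116] [ 0.604 -0.061  0.134]
```

Call:
drive_tool(series=[[0, 0, 0, 0.003, 0, -0.04, 255], [0, 0, 0, 0.003, 0, -0.07, 255], [0, 0, 0, 0.003, 0, -0.09, 255], [0, 0, 0, 0.003, 0, -0.093, 255], [0, 0, 0, 0.003, 0, -0.093, 255]])

```text
time: 41.0
ee_pos: [0.6308, -0.0658, 0.0753]
eef_rot: [179.9, 0.0, -86.4]
contact_force: [0.6, -0.2, 0.2]
opening: 0.0001
```

Call:
drive_tool(series=[[0, 0, 0, -0.01, -0.001, 0, 255], [0, 0, 0, -0.02, -0.001, 0, 255], [0, 0, 0, -0.03, -0.002, 0, 255], [0, 0, 0, -0.038, -0.002, 0, 255], [0, 0, 0, -0.046, -0.003, 0, 255], [0, 0, 0, -0.054, -0.003, 0, 255], [0, 0, 0, -0.062, -0.004, 0, 255], [0, 0, 0, -0.07, -0.004, 0, 255], [0, 0, 0, -0.078, -0.005, 0, 255], [0, 0, 0, -0.086, -0.005, 0, 255]])

```text
time: 42.0
ee_pos: [0.5429, -0.0712, 0.075]
eef_rot: [179.8, 0.0, -86.4]
contact_force: [-0.7, 0.0, -0.3]
opening: -0.0003
```

Call:
drive_tool(series=[[0, 0, 0, 0, 0, 0.05, 255], [0, 0, 0, 0, 0, 0.09, 255], [0, 0, 0, 0.047, -0.054, 0.09, 255], [0, 0, 0, 0.094, -0.109, 0.09, 255], [0, 0, 0, 0.094, -0.109, 0.09, 255], [0, 0, 0, 0.094, -0.109, 0.09, 255], [0, 0, 0, 0.094, -0.109, 0.05, 255], [0, 0, 0, 0.094, -0.109, 0.015, 255], [0, 0, 0, 0.094, -0.109, 0, 255], [0, 0, 0, 0.094, -0.109, 0, 255]])

```text
time: 43.0
ee_pos: [0.6352, -0.1787, 0.0717]
eef_rot: [179.5, 0.2, -86.4]
contact_force: [0.8, 0.5, 0.2]
opening: 0.0002
```

Call:
drive_tool(series=[[0, 0, 0, -0.01, -0.001, 0, 255], [0, 0, 0, -0.02, -0.001, 0, 255], [0, 0, 0, -0.03, -0.002, 0, 255], [0, 0, 0, -0.038, -0.002, 0, 255], [0, 0, 0, -0.046, -0.003, 0, 255], [0, 0, 0, -0.054, -0.003, 0, 255], [0, 0, 0, -0.062, -0.004, 0, 255], [0, 0, 0, -0.07, -0.004, 0, 255], [0, 0, 0, -0.078, -0.005, 0, 255], [0, 0, 0, -0.086, -0.005, 0, 255]])

```text
time: 44.0
ee_pos: [0.551, -0.1851, 0.0752]
eef_rot: [179.9, 0.0, -86.4]
contact_force: [-0.0, 0.5, 0.1]
opening: -0.0002
```

Call:
drive_tool(series=[[0, 0, 0, 0, 0, 0.05, 255], [0, 0, 0, 0, 0, 0.09, 255], [0, 0, 0, 0.047, -0.054, 0.09, 255], [0, 0, 0, 0.094, -0.11, 0.09, 255], [0, 0, 0, 0.094, -0.11, 0.09, 255], [0, 0, 0, 0.094, -0.11, 0.09, 255], [0, 0, 0, 0.094, -0.11, 0.05, 255], [0, 0, 0, 0.094, -0.11, 0.015, 255], [0, 0, 0, 0.094, -0.11, 0, 255], [0, 0, 0, 0.094, -0.11, 0, 255]])

```text
time: 45.0
ee_pos: [0.6433, -0.2932, 0.0713]
eef_rot: [179.6, 0.3, -86.4]
contact_force: [0.2, -0.4, -1.1]
opening: -0.0001
```

Call:
drive_tool(series=[[0, 0, 0, -0.01, -0.001, 0, 255], [0, 0, 0, -0.02, -0.001, 0, 255], [0, 0, 0, -0.03, -0.002, 0, 255], [0, 0, 0, -0.038, -0.002, 0, 255], [0, 0, 0, -0.046, -0.003, 0, 255], [0, 0, 0, -0.054, -0.003, 0, 255], [0, 0, 0, -0.062, -0.004, 0, 255], [0, 0, 0, -0.07, -0.004, 0, 255], [0, 0, 0, -0.078, -0.005, 0, 255], [0, 0, 0, -0.086, -0.005, 0, 255]])

```text
time: 46.0
ee_pos: [0.5591, -0.3001, 0.0752]
eef_rot: [179.9, 0.1, -86.4]
contact_force: [-0.1, 0.3, 0.1]
opening: 0.0
```

Call:
drive_tool(series=[[0, 0, 0, 0, 0, 0.05, 255], [0, 0, 0, 0, 0, 0.1, 255], [0, 0, 0, -0.2, -0.05, 0.15, 255], [0, 0, 0, -0.3, -0.1, 0.15, 255], [0, 0, 0, -0.3, -0.2, 0.15, 255], [0, 0, 0, -0.3, -0.2, 0.15, 255], [0, 0, 0, -0.3, -0.2, 0.15, 255], [0, 0, 0, -0.3, -0.2, 0.15, 255], [0, 0, 0, -0.3, -0.2, 0.15, 255], [0, 0, 0, -0.3, -0.2, 0.15, 255]])

```text
time: 47.0
ee_pos: [0.2569, -0.5022, 0.2256]
eef_rot: [179.9, -0.0, -86.6]
contact_force: [0.6, -0.0, 0.8]
opening: 0.0002
```

Run:
```python
from h import *
i,p,d=cam('top'); cv2.imwrite('pics/tf.png',cv2.resize(p[120:360,110:530],(800,457),interpolation=cv2.INTER_CUBIC)); print(read_state()['ee_pos'])
```

```text
[ 0.25576527 -0.50348656  0.2257889 ]
```

View pics/tf.png

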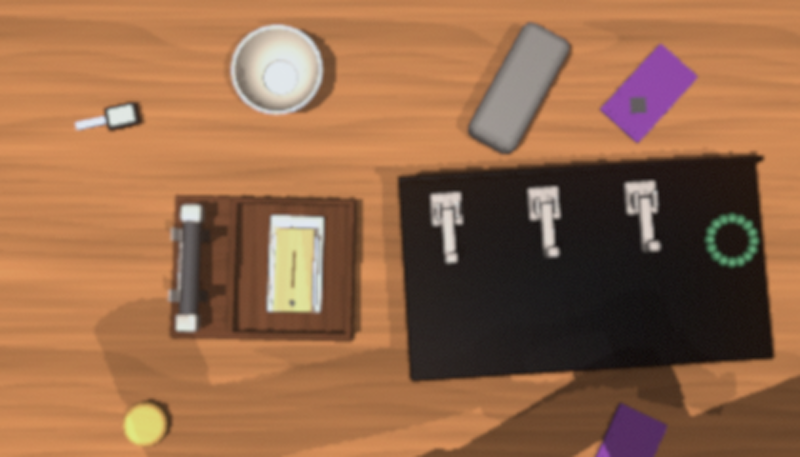

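All three clips are shut, the plates are in the tray, the torch is in the fork, and the other things haven't moved. Handing in.

```bash
python3 -c "
from bench import *
print(read_state()['time']); print(sign_off())"
```

```text
47.05
the job is handed in; nothing more can be done
None
```

The caddy is packed and the job was handed in at 47 s of robot time.

- **Plates:** All three were there. For each, I lifted the clip's arm past its hold-open point, let go so it stayed up, and only then took the plate out. The sign, card and tag now lie flat, stacked in the tray.
- **Torch:** I pressed it into the fork with about 20 N. Depth readings afterwards put its axis at about 35 mm, the seated height. The jaw's profile was back to its empty shape, so it has snapped home.
- **Clips:** I pushed all three arms over from behind. The last top view shows them shut, the plates in the tray and the torch in the fork. The bystanders look unmoved by eye; I did not re-measure them.

Three things did not go to plan:

- **Fingertip position:** The real fingertips sat about 27 mm behind the reported TCP, so my first pinch shut on top of the middle clip's tab instead of around it. I corrected for this from the depth images.
- **Torch grip:** My first grip on the torch was too shallow, so I set it down and regripped it lower.
- **Card placing:** The card met the sign with a brief 37 N reading at the wrist, through the fingers and held plate.

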